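# Re-aim the engraver's pilot spot and load the blanks

## Task

Get the desktop laser engraver ready for its next batch: squeeze in the two orange snap tabs, lift the black cover off the mirror box, and turn the two brass mirror screws until the red spot sits wholly inside the black ring on the white target screen. Then snap the cover fully home again without disturbing the spot, and lay the small wooden offcuts that lie beside the engraver on the front of the bench (two or three of them) flat inside the engraver's bed rim; do not knock over the mug or the dropper bottle.

Things in the scene. Friction and masses are not known exactly. Their poses are not given: they have to be found in the camera images.
- engraver: fixed engraver, grey base 280 (x) x 380 (y) x 14 mm; origin at the centre of its underside, +x away from the robot, +y left, z up. Mirror box at the front left, bed at the right, pilot laser (tube, top at z = 57 mm) between them, gantry rail along the back (x = 100 to 140 mm, top at z = 129 mm), marking head hanging from it at y = -112 mm
- seat (a point): where the cover's origin lies when it is home: centre of the top of the mirror box, an aluminium deck 56 (x) x 138 (y) mm, 72 mm above the bench; axes as the engraver's. On it stand the two screws and two round-topped locating pins (10 mm thick, 21 mm high, at y = +58 and -58 mm) that enter the cover's ends with about 1 mm play
- cover: loose black cover over the two screws, 54 (x) x 136 (y) x 44 mm high, hollow, open below, 90 g; origin at the centre of its lower rim, z up, axes as the engraver's when home (half a turn is as good). Both tabs latch it down. Refit: hold its long sides high, above the tabs, lower it straight over the pins and push down with 10 to 20 N until it bottoms and both tabs click out
- cover_squeeze (a point): point on the cover's middle axis 11 mm above its lower rim, between the two tabs. Fingers on the two long sides here (y = 0, fingertips 2 to 6 mm above the lower rim) press both tabs in as they close, until they lie flat on the sides 54 mm apart; keep squeezing and lift straight up. To refit, keep the fingertips at least 26 mm above the lower rim
- tab_front (a joint): orange snap tab on the robot's side of the mirror box, m pressed in: 0 = sprung out (latched when the cover is home), 0.005 = pressed flush with the cover's side. Its button stands 5 mm proud of the cover's side through a notch 12 mm wide, 9 to 23 mm above the deck, at y = 0 of the seat; about 3 N presses it flush
- tab_back (a joint): the same tab on the far side of the mirror box, pressed toward the robot
- screw_left (a joint): left knurled brass thumbscrew (+y end of the deck), turning about the vertical, rad, positive anticlockwise seen from above, stops at -2.6 and 2.6, held by friction of about 0.03 N m. It swings the mirror plate: one rad moves the red spot 10 mm sideways on the screen, positive to the engraver's +y (left)
- screw_right (a joint): right knurled brass thumbscrew (-y end), the same friction, sense and stops. It tips the mirror: one rad moves the spot 10 mm along the leaning screen, positive up and away from the robot
- screw_left_top (a point): centre of the top of the left screw's head: head 20 mm in diameter and 17 mm high, its top 25 mm above the deck, at y = +38 mm of the seat. Grip it across, front to back; the tabs (which stand 29 mm high) and pins leave open fingers room for about 0.6 rad either side of that
- screw_right_top (a point): the same for the right screw, near y = -38 mm of the seat; it rides on the mirror plate and shifts up to 5 mm along x as the left screw swings the plate
- spot (a point): centre of the bright red laser spot (7 mm across) on the screen; it follows the screws at once
- mark (a point): centre of the black ring (16 mm inside diameter, with cross hairs outside it) on the white target screen, 104 x 84 mm, leaning back 45 degrees, at the left of the gantry rail; the screen's sideways place differs from start to start
- bed (a point): centre of the engraver's bed floor, 14 mm above the bench; the bed is flat and dark, 150 (x) x 140 (y) mm inside a rim 4 mm thick and 5 mm high; axes as the engraver's
- offcut_1: dark wooden offcut, 32 x 62 x 20 mm, right of the engraver; origin at the centre of its underside, z up; may be absent. Over the right half hang wall cabinets (fronts at x = 0.60 m, bar handles at x = 0.55 m, from 0.46 m up): travel high only within 0.45 m ahead of the robot, and reach farther with the fingertips low (under 80 mm at x = 0.5 m, under 40 mm beyond)
- offcut_2: pale square wooden offcut, 50 x 50 x 25 mm, left of the engraver, origin likewise; may be absent. Over the left half hangs a black hose, 143 mm above the bench at its lowest, at x = 0.49 m and beyond, y = 0.09 to 0.38 m: stay nearer the robot there (x below 0.43 m). The bench between this and the engraver is free for the cover
- offcut_4: small black-brown wooden offcut, 25 x 60 x 14 mm, left of the engraver (it and the square one change places), origin likewise; may be absent
- tea_mug: spotted tea mug standing on the bench behind and left of the engraver, to be left standing
- oil_dropper: small brown dropper bottle, 33 x 102 mm, at the left back, to be left standing

How it is judged (in metres and radians):
On the way, in this order (a step that is already met when the one before it is completed fails the run):
1. the cover has been lifted off the mirror box, over 80 mm from its seat (distance between cover and seat above 0.08 m), for 0.2 s.
2. with the cover off, the spot has been steered wholly inside the ring and stays there (distance between cover and seat above 0.06 m and distance between spot and mark below 0.0045 m), for 0.5 s.
3. the cover is snapped home on the mirror box, both tabs sprung out (distance between cover and seat below 0.004 m and z of cover in the frame of seat below 0.0018 m and angle between cover's own z axis and vertical below 0.03 rad and value of joint each of tab_front, tab_back below 0.0025 m), for 0.3 s.
At the end, for the whole second after the job is handed in: the spot's centre is within 4.5 mm of the ring's centre (the spot is wholly inside the ring), the cover sits home (within 4 mm of its seat, not raised by more than 1.8 mm, level, both tabs sprung out), and every offcut that was there lies at rest, flat on the bed floor, inside the rim (all of step 3 and distance between spot and mark below 0.0045 m and linear speed of each of cover, offcut_1, offcut_2, offcut_4 below 0.02 m/s and x of offcut_1 in the frame of bed between -0.07 and 0.07 m and y of offcut_1 in the frame of bed between -0.065 and 0.065 m and ((z of offcut_1 in the frame of bed between -0.003 and 0.003 m and angle between offcut_1's own z axis and vertical below 0.08 rad) or (z of offcut_1 in the frame of bed between 0.017 and 0.023 m and angle between offcut_1's own z axis and vertical above 3.06 rad)) and x of offcut_2 in the frame of bed between -0.07 and 0.07 m and y of offcut_2 in the frame of bed between -0.065 and 0.065 m and ((z of offcut_2 in the frame of bed between -0.003 and 0.003 m and angle between offcut_2's own z axis and vertical below 0.08 rad) or (z of offcut_2 in the frame of bed between 0.022 and 0.028 m and angle between offcut_2's own z axis and vertical above 3.06 rad)) and x of offcut_4 in the frame of bed between -0.07 and 0.07 m and y of offcut_4 in the frame of bed between -0.065 and 0.065 m and ((z of offcut_4 in the frame of bed between -0.003 and 0.003 m and angle between offcut_4's own z axis and vertical below 0.08 rad) or (z of offcut_4 in the frame of bed between 0.011 and 0.017 m and angle between offcut_4's own z axis and vertical above 3.06 rad))); the robot touches nothing.
It fails at once if the mug or the dropper bottle is knocked over (angle between any of tea_mug, oil_dropper's own z axis and vertical above 0.6 rad).
Of offcut_1, offcut_2, offcut_4 only 2 to 3 are there at a start; the rules pass over those that are not, and their reading is None.
At some moment in a run one of offcut_1 may be knocked a few centimetres aside while the robot is not near it.
Once in a run the grip may slacken for a moment while it holds something.
It also fails if it takes over 208 s, if anything falls off the work surface, if the arm or the gripper's body presses on something with over 40 N, if the wrist force passes 120 N, or if a joint passes its speed limit or range.

## Robot

A 6-joint arm with a two-finger parallel gripper is mounted at the origin on a cart in front of the work surface, level with it; the furniture and walls round the work are solid. World frame = base frame: x ahead of the robot, y to its left, z up, the work surface at z = 0. Lengths are in mm, angles in rad, forces in N, time in s.
With the tool pointing down it reaches from about 325 to 1000 mm from the base axis. Payload 5.1 kg.
Tool frame: the origin (TCP) lies midway between the tips of the shut fingers; the grasp point (between the pads) lies behind it (ctrl.grip_point_offset is the z of the grasp point in the tool frame, in mm); z points along the fingers, y is the line along which they close (so a half turn about z gives the same grasp; the last joint's range is limited). The gripper opens to 85 mm and grips with 20 to 120 N. Pads are 22 mm wide; open, the fingers measure 114 mm over their backs; the gripper's body (76 mm by 85 mm) begins 54 mm behind the grasp point. The pads swing forward as they close: fully open they stand 13 mm farther back than shut.
Start: joints at [1.055, 0.124, 1.65, -0, 1.367, -0.083], TCP at [272.638, 590.045, 231.322] pointing down, gripper open.
Joint ranges: [-2.61, 2.61], [-1.02, 2.33], [0.03, 2.71], [-1.35, 4.49], [0.32, 2.68], [-2.91, 2.91]. Speed limits (rad/s): [2.57, 2.57, 3.14, 3.14, 3.14, 3.14].

## Interface

Orientations are given as a unit quaternion [w, x, y, z].
In Python, from station import ctrl gives the robot as it stands. The module is installed in compiled form; this text tells all that it offers.
- The arm moves only by the tool send_rows, never from a script. Its argument "commands" is a list of rows, each a list of 3 entries, a list of its own where there are three numbers: the finger opening in mm, from 0 to 85.4, then the shift along the tool's x, y, z in units of 40 mm (1.0 is 40 mm), then the turn about the tool's z in units of 5 degrees (1.0 is 5 degrees). In form: [[jaw, [tx, ty, tz], turn], ...]. A call has exactly 10 rows; each row is the pose to reach, as a shift and turn from the pose commanded when the call began, along the tool's axes at that moment; what a row does not reach only later rows make up. A row lasts 1/12 s, in which the tool goes at most 41.7 mm and 7.16 degrees, less where a joint would pass 70% of its speed; a pose out of reach is approached as far as the arm can. A call with a gripper value outside its range is refused whole. The fingers move at their own pace and stop on an object; "newtons" is the grip in N (left out, the last holds). Time passes only in rows, so rows that repeat a pose let the fingers close, or fill a call up. It gives the time, the measured TCP pose, the force, the opening and the grip force at its end, in the units of the state.
- ctrl.state(): the state, without advancing time (a new reading comes with each control period).
- ctrl.snapshot(name): name is "side" or "top" or "wrist"; returns a dict with "image" (384x512x3 uint8, red, green, blue), "fx", "fy", "cx", "cy" (pixels), "dist_coeffs" ([k1, k2, p1, p2, k3] as OpenCV has them; the pictures are not rectified), "extrinsics" (4x4, takes a point from world to camera coordinates); the wrist camera has in their place "mount" (4x4, takes a point from camera to tool coordinates, whose origin is the TCP and whose axes are the flange's). Camera axes: x right, y down, z forward; pixel columns grow to the right and rows downward; lengths in mm; the calibration is good to about 2 mm. A picture is of the moment at which its call begins: read the wrist's pose just before it. There is no depth.
- ctrl.finish_job(): hands the job in; it is judged then, once.
Trained networks look in a picture, given as the dict that the camera call returned (one of the last four; its "shot" number tells which), for a name from the list of things; names that differ only in an ending like _2 or _b are one class to them, and where a whole thing is asked for, a point or a joint stands for the part that bears it (a point fixed in the world has none). Each returns a list of dicts, best first, with "confidence" (0 to 1); they miss things now and then, are a little off and sometimes report something else, mostly with a low value. They report only what shows in the picture. A call takes as long as a camera call.
- ctrl.find_in(query, picture): "box" ([left, top, width, height] in pixels, round what is visible of it).
- ctrl.outline_of(query, picture): "pixels" (384x512 bool, what is visible of it) and "box" ([left, top, width, height] in pixels, round what is visible of it).
- ctrl.pinpoint(query, picture): "centre" ([row, column] in pixels: a listed point, or the origin of a listed thing).
The state is a dict: "clock": time; "joint_pos": joint angles; "qvel": joint speeds; "effort": joint torques, N m; "eef_pos": TCP position; "orientation": TCP orientation; "contact_force": force on the tool from outside, world axes, zero at the start; "ft_torque": the same for the moment, N m; "width": opening from 0.0 (shut) to 1.0 (fully open); "finger_force": force on a finger pad.
Only numpy, scipy, OpenCV 4.12 (cv2) and the standard library are available. Lean on these libraries where they do the work, as an engineer would, in place of code of your own. Each camera call takes 0.05 s, during which the arm holds its last target. There are 200 camera calls.

## Working session

There is one attempt and no reset: what is moved stays moved. The work goes in short steps, Python scripts to look and compute and a tool call to move; the robot and the scene stay as the last step left them, time stands still between calls to the robot, and variables do not carry over. Pictures are saved under pics/ and viewed, at most 14 in all, crops included, and the job is handed in when it is done.

Besides the shell and the picture viewer there is one more tool, called as a command line: name --argument value ..., lists and objects as JSON in quotes. send_rows: Moves the arm, as the interface text tells. Its arguments: {"type":"object","properties":{"commands":{"type":"array","items":{"type":"array"}},"newtons":{"type":"number"}},"required":["commands"]}

```bash
mkdir -p pics
cat > h.py <<'E'
import numpy as np, cv2, sys
from station import ctrl
from scipy.spatial.transform import Rotation as R
def st():
    s=ctrl.state(); return s
def Rq(q): return R.from_quat([q[1],q[2],q[3],q[0]]).as_matrix()
def snap(n):
    s=ctrl.state(); p=ctrl.snapshot(n); 
    if n=='wrist':
        T=np.eye(4);T[:3,:3]=Rq(s['orientation']);T[:3,3]=s['eef_pos']
        p['c2w']=T@np.array(p['mount'])
    else: p['c2w']=np.linalg.inv(np.array(p['extrinsics']))
    return p
def K(p): return np.array([[p['fx'],0,p['cx']],[0,p['fy'],p['cy']],[0,0,1.]])
def ray(p,col,row):
    u=cv2.undistortPoints(np.array([[[col,row]]],float),K(p),np.array(p['dist_coeffs'],float))[0,0]
    d=p['c2w'][:3,:3]@np.array([u[0],u[1],1]); return p['c2w'][:3,3],d/np.linalg.norm(d)
def atz(p,col,row,z):
    o,d=ray(p,col,row); return o+d*(z-o[2])/d[2]
def proj(p,P):
    w2c=np.linalg.inv(p['c2w']); r,_=cv2.Rodrigues(w2c[:3,:3])
    return cv2.projectPoints(np.array(P,float).reshape(-1,3),r,w2c[:3,3],K(p),np.array(p['dist_coeffs'],float))[0][:,0]
def save(p,n,crop=None,scale=1):
    im=p['image'][:,:,::-1]
    if crop: l,t,w,h=crop; im=im[t:t+h,l:l+w]
    cv2.imwrite('pics/'+n,cv2.resize(im,None,fx=scale,fy=scale,interpolation=cv2.INTER_CUBIC))
def tri(a,pa,b,pb):
    o1,d1=ray(a,*pa);o2,d2=ray(b,*pb)
    A=np.stack([d1,-d2],1);t=np.linalg.lstsq(A,o2-o1,rcond=None)[0]
    x,y=o1+d1*t[0],o2+d2*t[1]; return (x+y)/2,np.linalg.norm(x-y)
def pin(p,q):
    r=ctrl.pinpoint(q,p)
    return [(round(x['centre'][1],1),round(x['centre'][0],1),round(x['confidence'],2)) for x in r[:2]]
def tomove(P,yaw=None):
    s=ctrl.state(); r=Rq(s['orientation']); d=r.T@(np.array(P)-np.array(s['eef_pos']))
    return d/40
E
python3 - <<'E'
from h import *
np.set_printoptions(precision=1,suppress=True)
s=st();print(s['orientation'],Rq(s['orientation']),s['eef_pos'],ctrl.grip_point_offset,s['width'],s['clock'])
t=snap('top');sd=snap('side');w=snap('wrist')
save(t,'top0.png',None,1.5);save(sd,'side0.png',None,1.5)
print(t['c2w'],sd['c2w'],w['mount'])
for q in ['seat','cover','cover_squeeze','spot','mark','bed','offcut_1','offcut_2','offcut_4','tea_mug','oil_dropper','engraver']:
    a=pin(t,q);b=pin(sd,q);o=''
    if a and b:o=tri(t,a[0][:2],sd,b[0][:2])
    print(q,a,b,o)
E
```

```text
[-0.   0.2  1.  -0. ] [[-0.9  0.4 -0. ]
 [ 0.4  0.9 -0. ]
 [ 0.  -0.  -1. ]] [272.3 589.5 230. ] -18.700000000000003 1.0020833603896728 0.0
[[  -0.    -1.     0.1  412.8]
 [  -1.     0.    -0.    -1.3]
 [   0.    -0.1   -1.  1349.3]
 [   0.     0.     0.     1. ]] [[  -0.9   -0.2    0.4   15.1]
 [  -0.4    0.3   -0.8 1028.8]
 [   0.    -0.9   -0.4  522.9]
 [   0.     0.     0.     1. ]] [[   0.    -0.9   -0.3   83.5]
 [   1.     0.    -0.    -0.1]
 [   0.    -0.3    0.9 -143.4]
 [   0.     0.     0.     1. ]]
seat [(265.7, 213.4, 0.86)] [(282.9, 190.4, 0.88), (281.8, 183.9, 0.48)] (array([453.6, -60.3,  68.4]), np.float64(10.103125723882346))
cover [(269.3, 204.2, 0.76), (306.7, 192.3, 0.54)] [(279.8, 185.6, 0.64)] (array([475.7, -73.3,  76.3]), np.float64(0.9812378312657651))
cover_squeeze [(271.6, 207.3, 0.86), (216.6, 163.2, 0.73)] [(279.7, 185.7, 0.74), (242.6, 277.5, 0.66)] (array([471.7, -77.9,  74.8]), np.float64(10.569980076030129))
spot [] [] 
mark [(273.2, 160.6, 0.93)] [(243.0, 184.1, 0.59)] (array([612. , -88.4,  53.6]), np.float64(1.1144464679477353))
bed [(339.8, 213.0, 0.61)] [(311.2, 181.6, 0.92)] (array([ 447.7, -299. ,   20.6]), np.float64(0.7792212394806269))
offcut_1 [(141.8, 233.4, 0.61)] [(242.7, 275.9, 0.87), (259.7, 260.9, 0.56)] (array([392.5, 328. ,   5.1]), np.float64(1.797313374725626))
offcut_2 [(141.8, 233.4, 0.61)] [(242.7, 275.9, 0.87), (259.7, 260.9, 0.56)] (array([392.5, 328. ,   5.1]), np.float64(1.797313374725626))
offcut_4 [(141.8, 233.4, 0.61)] [(242.7, 275.9, 0.87), (259.7, 260.9, 0.56)] (array([392.5, 328. ,   5.1]), np.float64(1.797313374725626))
tea_mug [(215.6, 162.8, 0.89)] [(219.4, 220.4, 0.46)] (array([607.6,  88.9,  -0.8]), np.float64(15.601416193233883))
oil_dropper [(267.8, 213.8, 0.73), (120.3, 158.0, 0.55)] [] 
engraver [(308.3, 193.6, 0.64)] [(280.8, 194.6, 0.97), (284.9, 186.0, 0.3)] (array([ 518.1, -201.9,   -7.7]), np.float64(11.413275017253477))
```

View pics/top0.png

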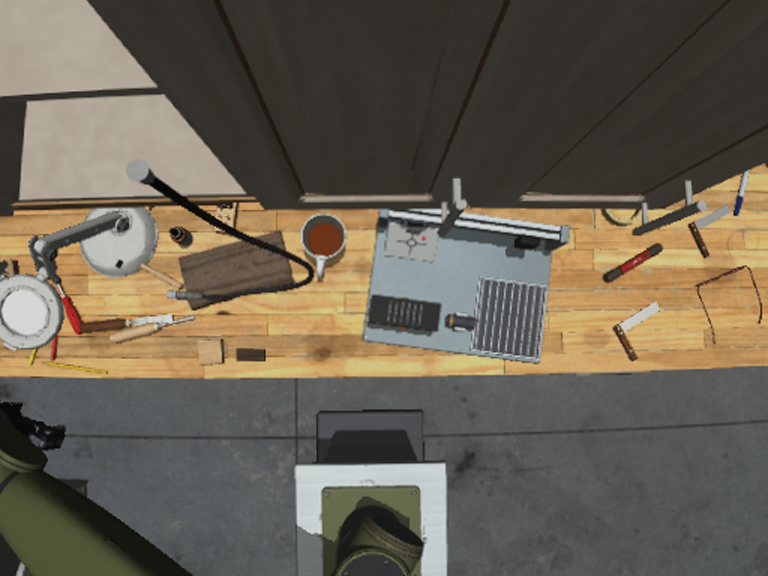

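View pics/side0.png

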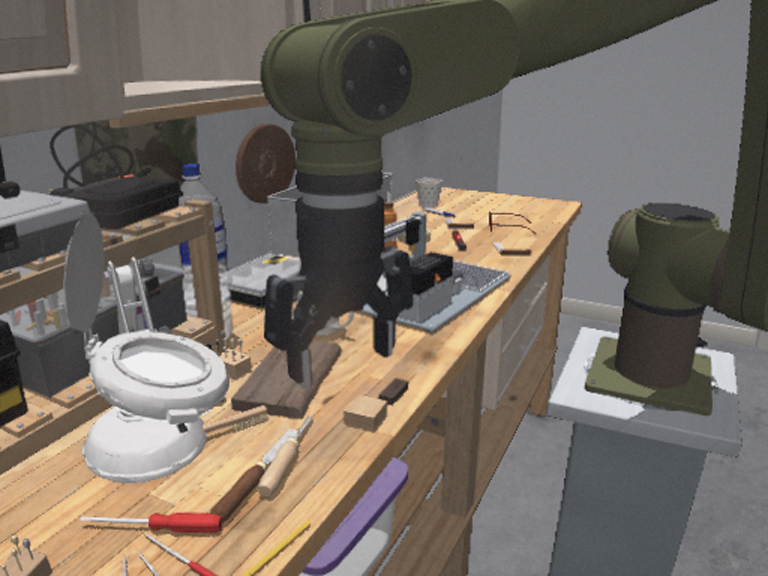

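The top view shows the engraver turned slightly: its base corners are at 1.5x pixels (364,341), (378,209) and (540,362), and the cover is at (404,313). The pale square is at (210,351) and the small dark offcut at (251,354). Nothing like offcut_1 shows on the right, only a try square. The red spot is near (425,238).

Run:
```python
from h import *
np.set_printoptions(precision=1,suppress=True)
t=snap('top')
for n,q,z in [('lf',(364,341),14),('rf',(540,362),14),('offc2',(210,351),25),('offc4',(251,354.5),14),('ring',(411.5,240.5),100),('spot',(425,238),100)]:
    print(n,atz(t,q[0]/1.5,q[1]/1.5,z))
for q,z in [('cover',116),('offcut_2',25),('offcut_4',14),('bed',19)]:
    for r in ctrl.outline_of(q,t)[:3]:
        m=r['pixels'].astype(np.uint8)
        c=max(cv2.findContours(m,0,1)[0],key=cv2.contourArea)[:,0]
        P=np.array([atz(t,*x,z)[:2] for x in c],np.float32)
        print(q,r['confidence'],r['box'],cv2.minAreaRect(P))
```

```text
lf [407.8   8.   14. ]
rf [ 357.2 -363.4   14. ]
offc2 [390.1 328.4  25. ]
offc4 [382.1 244.4  14. ]
ring [605.2 -88.9 100. ]
spot [ 610.  -115.8  100. ]
cover 0.79 [245.5, 193.1, 44.3, 30.9] ((463.6394958496094, -69.74443054199219), (135.48965454101562, 54.769561767578125), 81.6198501586914)
offcut_2 0.68 [132.0, 228.0, 19.3, 12.8] ((388.61376953125, 328.532470703125), (57.19264602661133, 46.70205307006836), 89.7531509399414)
offcut_2 0.62 [158.8, 233.1, 15.9, 11.0] ((381.8362731933594, 243.46546936035156), (56.42344665527344, 21.700532913208008), 89.59234619140625)
offcut_4 0.68 [132.0, 228.0, 19.3, 12.8] ((388.4129638671875, 331.27191162109375), (57.667728424072266, 47.089942932128906), 89.7531509399414)
offcut_4 0.62 [158.8, 233.1, 15.9, 11.0] ((381.57916259765625, 245.49835205078125), (56.892127990722656, 21.880769729614258), 89.59236907958984)
bed 0.63 [241.5, 139.2, 139.6, 100.0] ((527.1556396484375, -211.50241088867188), (416.33843994140625, 301.5774841308594), 82.2528305053711)
```

```bash
cat >> h.py <<'E'
def plan(P,ydeg):
    s=ctrl.state(); r=Rq(s['orientation']); cur=np.degrees(np.arctan2(r[1,1],r[0,1]))
    d=(ydeg-cur+180)%360-180
    print('cur',np.round(s['eef_pos'],1),'yang %.2f'%cur,'tilt',np.round(r[2,2],4),'clk',round(s['clock'],2),'F',np.round(s['contact_force'],1),'w %.1f'%(s['width']*85.4))
    print('shift',np.round(tomove(P),3),'turn %.2f'%(-d/5), 'or half %.2f'%(-((d+360)%360-180)/5))
E
python3 -c "
from h import *
plan([464,-70,190],-8)"
```

```text
cur [272.7 590.1 231.3] yang 65.20 tilt -1.0 clk 1.6 F [ 0.3 -0.5 -0.1] w 85.8
shift [-11.263 -12.974   1.033] turn 14.64 or half -21.36
```

send_rows --commands '[[85,[-1,-1.2,0.1],1.4],[85,[-2,-2.4,0.2],2.8],[85,[-3,-3.5,0.3],4],[85,[-4,-4.6,0.4],5.3],[85,[-5,-5.8,0.5],6.6],[85,[-6,-6.9,0.5],7.8],[85,[-6.7,-7.7,0.6],8.8],[85,[-7.4,-8.5,0.7],9.7],[85,[-8,-9.2,0.7],10.4],[85,[-8.5,-9.8,0.8],11]]'

```text
clock: 2.43
eef_pos: [388.6, 188.9, 206.6]
orientation: [0.0, 0.642, 0.766, 0.001]
contact_force: [1.6, 0.3, -0.5]
width: 0.996
finger_force: 0.0
```

```bash
python3 -c "
from h import *
plan([464,-70,190],-8)"
```

```text
cur [388.6 188.9 206.6] yang 10.07 tilt -1.0 clk 2.43 F [ 1.6  0.3 -0.5] w 85.1
shift [-6.702  0.725  0.414] turn 3.61 or half -32.39
```

send_rows --commands '[[85,[-0.9,0.1,0.1],0.6],[85,[-1.8,0.2,0.2],1.2],[85,[-2.7,0.3,0.2],1.8],[85,[-3.6,0.4,0.3],2.4],[85,[-4.5,0.5,0.3],3],[85,[-5.3,0.6,0.4],3.6],[85,[-6,0.65,0.4],3.6],[85,[-6.4,0.7,0.4],3.6],[85,[-6.6,0.7,0.4],3.6],[85,[-6.6,0.7,0.4],3.6]]'

```text
clock: 3.27
eef_pos: [462.9, -65.4, 190.3]
orientation: [0.0, 0.754, 0.657, -0.0]
contact_force: [-0.1, -0.0, 0.2]
width: 0.993
finger_force: 0.0
```

Run:
```python
from h import *
plan([464,-70,190],-8)
w=snap('wrist'); save(w,'w1.png',None,1.5)
for q in ['cover_squeeze','cover','tab_front','tab_back','spot','mark']: print(q,pin(w,q))
for q,z in [('cover',116)]:
    for r in ctrl.outline_of(q,w)[:2]:
        m=r['pixels'].astype(np.uint8)
        c=max(cv2.findContours(m,0,1)[0],key=cv2.contourArea)[:,0]
        P=np.array([atz(w,*x,z)[:2] for x in c],np.float32)
        print(q,r['confidence'],r['box'],cv2.minAreaRect(P))
```

```text
cur [462.9 -65.4 190.3] yang -7.93 tilt -1.0 clk 3.27 F [-0.1 -0.   0.2] w 84.8
shift [-0.109  0.044  0.007] turn 0.01 or half -35.99
cover_squeeze [(255.8, 190.5, 0.6)]
cover [(255.5, 196.0, 0.9)]Traceback (most recent call last):
  File "<stdin>", line 4, in <module>
  File "h.py", line 32, in pin
    r=ctrl.pinpoint(q,p)
ValueError: it knows: bed, cover, cover_squeeze, engraver, mark, offcut, oil_dropper, screw_left_top, screw_right_top, seat, spot, tea_mug
```

View pics/w1.png

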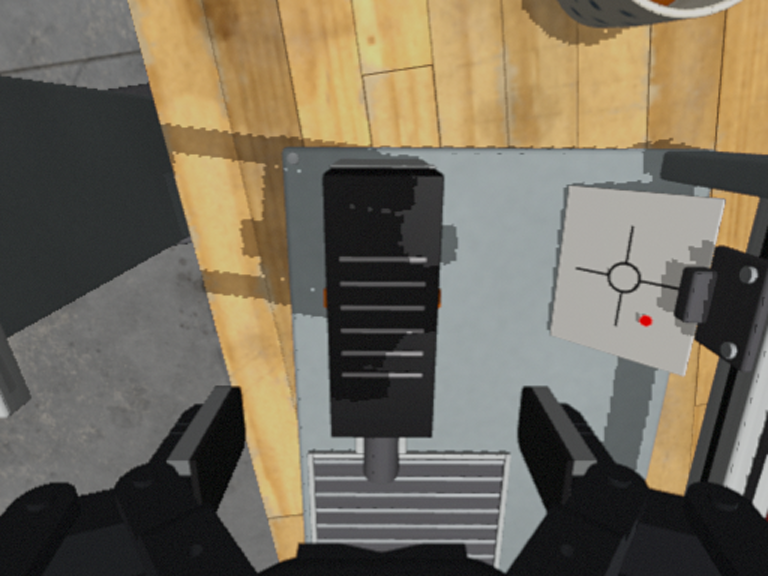

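The wrist view shows the cover's top face with corners at 1.5x pixels (326,176), (443,176), (332,434) and (432,437), and orange tabs at about row 298. The ring is at (623,277) and the red spot at (645,321).

Run:
```python
from h import *
np.set_printoptions(precision=1,suppress=True)
w=snap('wrist')
C=[]
for q in [(325,176),(443,176),(432,436),(332,434)]:
    p=atz(w,q[0]/1.5,q[1]/1.5,116);C.append(p[:2]);print(p)
print(cv2.minAreaRect(np.array(C,np.float32)),np.mean(C,0))
for q in [(326,298),(440,297)]: print('tab',atz(w,q[0]/1.5,q[1]/1.5,90))
# screen homography guess: 104 along y, 84 along slope / both
scr=np.array([(570,184),(725,199),(683,375),(549,334)],np.float32)
pts=np.array([[(623,277),(645,321)]],np.float32)
for a,b in [(104,84),(84,104)]:
    H=cv2.getPerspectiveTransform(scr,np.array([(0,a),(b,a),(b,0),(0,0)],np.float32))
    q=cv2.perspectiveTransform(pts,H)[0];print(q,q[1]-q[0])
    r=cv2.perspectiveTransform(np.array([[(608,277),(638,277),(623,262),(623,292)]],np.float32),H)[0];print(r[1]-r[0],r[2]-r[3])
e=np.array(tomove([464,-70,190]))
c=np.mean(C,0);plan([c[0],c[1],130],-8)
```

```text
[445.7   2.5 116. ]
[497.2  -4.5 116. ]
[ 478.8 -137.8  116. ]
[ 426.5 -129.4  116. ]
((461.748046875, -67.52605438232422), (134.49688720703125, 52.94685745239258), 82.13810729980469) [462.  -67.3]
tab [432.  -62.4  90. ]
tab [492.5 -70.1  90. ]
[[41.2 51.2]
 [58.2 27. ]] [ 16.9 -24.3]
[17.1  3.9] [-3.1 18.7]
[[51.1 41.4]
 [72.1 21.8]] [ 21.  -19.6]
[21.2  3.1] [-3.9 15.1]
cur [462.5 -63.2 190.2] yang -7.72 tilt -1.0 clk 3.47 F [ 0.7 -0.2 -0.1] w 84.8
shift [-0.1  0.   1.5] turn 0.06 or half -35.94
```

send_rows --commands '[[85,[-0.1,0,0.5],0],[85,[-0.1,0,1],0],[85,[-0.1,0,1.5],0],[85,[-0.1,0,2],0],[85,[-0.1,0,2.3],0],[85,[-0.1,0,2.6],0],[85,[-0.1,0,2.8],0],[85,[-0.1,0,2.9],0],[85,[-0.1,0,2.96],0],[85,[-0.1,0,2.96],0]]' --newtons 35

```text
clock: 4.3
eef_pos: [462.4, -68.2, 72.0]
orientation: [0.0, 0.753, 0.657, 0.0]
contact_force: [-0.4, -0.3, -0.0]
width: 0.995
finger_force: 0.0
```

```bash
python3 -c "
from h import *
plan([462,-67,71.5],-8)
w=snap('wrist');save(w,'w2.png')
plan([462,-67,71.5],-8)"
```

```text
cur [462.4 -68.2  72. ] yang -7.79 tilt -1.0 clk 4.3 F [-0.4 -0.3 -0. ] w 85.0
shift [ 0.028 -0.015  0.011] turn 0.04 or half -35.96
cur [462.7 -68.3  72.4] yang -7.80 tilt -1.0 clk 4.35 F [ 0.4 -0.4 -0.4] w 85.1
shift [ 0.031 -0.022  0.022] turn 0.04 or half -35.96
```

View pics/w2.png

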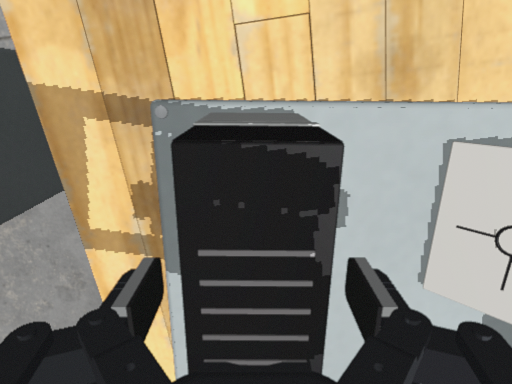

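The open fingers straddle the cover evenly, at about columns 140 and 370. I'll close them.

send_rows --commands '[[70,[0,0,0],0],[60,[0,0,0],0],[45,[0,0,0],0],[45,[0,0,0],0],[45,[0,0,0],0],[45,[0,0,0],0],[45,[0,0,0],0],[45,[0,0,0],0],[45,[0,0,0],0],[45,[0,0,0],0]]' --newtons 35

```text
clock: 5.18
eef_pos: [463.1, -68.5, 72.9]
orientation: [0.001, 0.754, 0.657, 0.001]
contact_force: [0.4, -0.3, 5.7]
width: 0.627
finger_force: 38.3
```

send_rows --commands '[[45,[0,0,-0.1],0],[45,[0,0,-0.3],0],[45,[0,0,-0.6],0],[45,[0,0,-0.9],0],[45,[0,0,-1.3],0],[45,[0,0,-1.7],0],[45,[0,0,-2.1],0],[45,[0,0,-2.5],0],[45,[0,0,-2.8],0],[45,[0,0,-2.8],0]]'

```text
clock: 6.02
eef_pos: [463.7, -68.6, 187.3]
orientation: [0.002, 0.754, 0.657, 0.001]
contact_force: [-0.3, -0.3, -0.7]
width: 0.629
finger_force: 39.7
```

Run:
```python
from h import *
plan([410,150,180],-8)
w=snap('wrist');save(w,'w3.png')
```

```text
cur [463.7 -68.6 187.3] yang -7.79 tilt -1.0 clk 6.02 F [-0.3 -0.3 -0.7] w 53.7
shift [ 5.233 -2.071  0.168] turn 0.04 or half -35.96
```

View pics/w3.png

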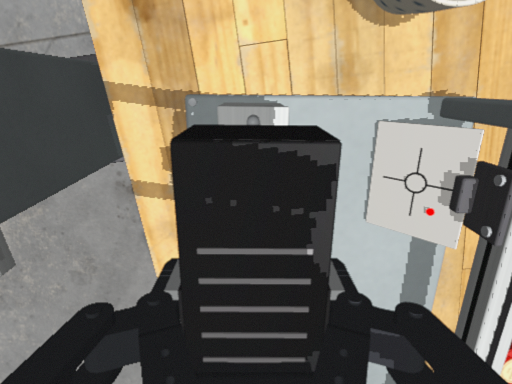

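The cover is off and held by the fingers; the ring is at (415,183) and the spot at (430,212). I'll carry the cover to the free bench on the left.

send_rows --commands '[[45,[0.4,-0.3,0],0],[45,[1.1,-0.6,0],0],[45,[1.8,-0.9,0],0],[45,[2.6,-1.2,0],0],[45,[3.3,-1.5,0.3],0],[45,[4,-1.8,0.8],0],[45,[4.35,-1.95,1.4],0],[45,[4.35,-1.95,2.1],0],[45,[4.35,-1.95,2.7],0],[45,[4.35,-1.95,3],0]]'

```text
clock: 6.9
eef_pos: [404.7, 114.7, 59.1]
orientation: [-0.002, 0.753, 0.658, -0.003]
contact_force: [-0.2, -0.3, -1.4]
width: 0.625
finger_force: 39.8
```

send_rows --commands '[[45,[0,0,0.4],0],[45,[0,0,0.8],0],[45,[0,0,1.1],0],[45,[0,0,1.35],0],[45,[0,0,1.5],0],[45,[0,0,1.58],0],[45,[0,0,1.62],0],[45,[0,0,1.62],0],[45,[0,0,1.62],0],[45,[0,0,1.62],0]]'

```text
clock: 7.73
eef_pos: [407.6, 114.5, 0.9]
orientation: [-0.001, 0.754, 0.657, -0.002]
contact_force: [-15.4, -2.9, 22.3]
width: 0.627
finger_force: 42.1
```

send_rows --commands '[[70,[0,0,0],0],[85,[0,0,0],0],[85,[0,0,0],0],[85,[0,0,0],0],[85,[0,0,-0.5],0],[85,[0,0,-1.3],0],[85,[0,0,-2.2],0],[85,[0,0,-3.1],0],[85,[0,0,-4],0],[85,[-0.5,0.3,-4.5],0]]'

```text
clock: 8.57
eef_pos: [418.6, 95.1, 183.5]
orientation: [0.001, 0.752, 0.659, 0.003]
contact_force: [1.2, -0.7, 0.3]
width: 0.994
finger_force: 0.0
```

Run:
```python
from h import *
plan([462.5,-75,190],-7.9)
t=snap('top')
for r in ctrl.outline_of('cover',t)[:2]:
    c=max(cv2.findContours(r['pixels'].astype(np.uint8),0,1)[0],key=cv2.contourArea)[:,0]
    print(r['confidence'],cv2.minAreaRect(np.array([atz(t,*x,44)[:2] for x in c],np.float32)))
```

```text
cur [418.6  95.1 183.5] yang -7.59 tilt -1.0 clk 8.57 F [ 1.2 -0.7  0.3] w 84.9
shift [-4.071  1.649 -0.164] turn 0.06 or half -35.94
```

send_rows --commands '[[85,[-0.5,0.2,0],0],[85,[-1.2,0.5,0],0],[85,[-1.9,0.8,-0.1],0],[85,[-2.7,1.1,-0.1],0],[85,[-3.3,1.35,-0.1],0],[85,[-3.8,1.55,-0.15],0],[85,[-4.05,1.6,-0.15],0],[85,[-4.05,1.6,-0.15],0],[85,[-4.05,1.6,-0.15],0],[85,[-4.05,1.6,-0.15],0]]'

```text
clock: 9.5
eef_pos: [458.5, -74.8, 184.2]
orientation: [-0.001, 0.753, 0.658, -0.0]
contact_force: [-0.2, 0.2, 0.1]
width: 0.994
finger_force: 0.0
```

Run:
```python
from h import *
np.set_printoptions(precision=1,suppress=True)
plan([462.5,-68,190],-7.9)
w=snap('wrist');save(w,'w4.png',None,1.5)
for q,z in [('screw_left_top',97),('screw_right_top',97),('seat',72),('mark',90),('spot',90)]:
    for a in pin(w,q): print(q,a,atz(w,*a[:2],z))
```

```text
cur [458.5 -74.8 184.2] yang -7.75 tilt -1.0 clk 9.5 F [-0.2  0.2  0.1] w 84.9
shift [ 0.2  0.1 -0.1] turn 0.03 or half -35.97
screw_left_top (256.5, 145.6, 0.74) [465.  -33.3  97. ]
screw_right_top (250.2, 234.4, 0.91) [ 450.7 -102.5   97. ]
seat (257.8, 184.4, 0.74) [461.3 -69.9  72. ]
mark (427.4, 180.1, 0.84) [591.2 -78.5  90. ]
spot (441.0, 205.5, 0.46) [ 602.5 -101.    90. ]
```

View pics/w4.png

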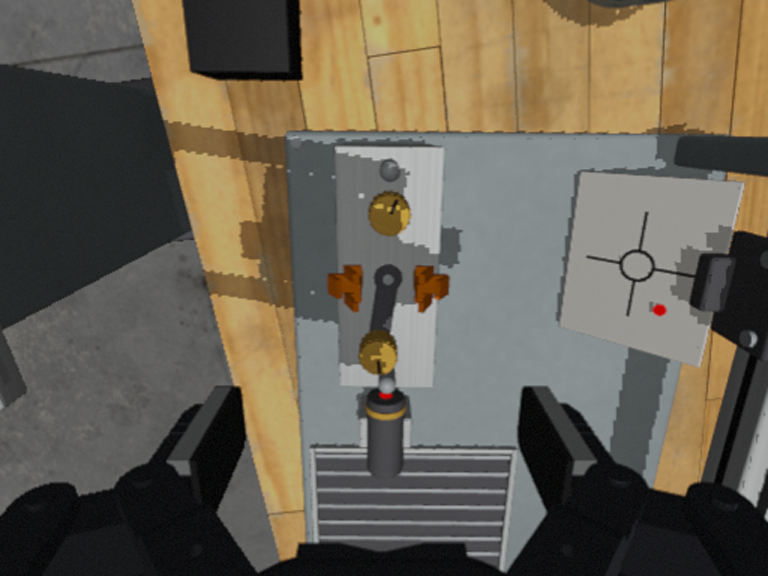

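The left screw head is at 1.5x (390,213) and the right one at (378,352). The ring is at (637,266) and the spot at (659,310), about 24 mm right and 17 mm up-slope of the ring. The cover stands upright at top left.

Run:
```python
from h import *
np.set_printoptions(precision=1,suppress=True)
w=snap('wrist')
for n,q,z in [('L',(390,212),97),('R',(377,351),97),('pinL',(389,168),93),('pinR',(388,383),93),('d1',(336,147),72),('d2',(443,147),72),('d3',(433,387),72),('d4',(341,385),72),('Lbox',(0,0),0)]:
    print(n,atz(w,q[0]/1.5,q[1]/1.5,z))
for n in ('screw_left_top','screw_right_top'):print(ctrl.find_in(n,w)[:2])
plan([467,-31,82],-7.9)
print([ (q,pin(w,q)) for q in ('screw_left_top','screw_right_top')])
```

```text
L [468.5 -31.3  97. ]
R [ 452.3 -103.2   97. ]
pinL [470.7 -11.2  93. ]
pinR [ 455.3 -125.2   93. ]
d1 [445.4   1.1  72. ]
d2 [499.4  -6.2  72. ]
d3 [ 480.5 -143.3   72. ]
d4 [ 425.9 -134.5   72. ]
Lbox [254.4 108.7   0. ]
[{'box': [242.9, 125.5, 29.3, 30.9], 'confidence': 0.66}, {'box': [187.1, 82.6, 324.4, 295.8], 'confidence': 0.48}]
[{'box': [237.2, 217.3, 26.8, 32.8], 'confidence': 0.67}]
cur [459.1 -75.6 185.1] yang -7.77 tilt -1.0 clk 9.95 F [0.9 0.4 0.6] w 85.0
shift [1.1 0.  2.6] turn 0.03 or half -35.97
[('screw_left_top', [(254.6, 142.7, 0.79)]), ('screw_right_top', [(250.6, 235.7, 0.94)])]
```

send_rows --commands '[[60,[0.4,0.03,0.4],1.2],[40,[0.8,0.06,0.8],2.4],[40,[1.1,0.07,1.2],3.6],[40,[1.12,0.07,1.5],4.8],[40,[1.12,0.07,1.7],6],[40,[1.12,0.07,1.8],6.3],[40,[1.12,0.07,2],6.3],[40,[1.12,0.07,2.2],6.3],[40,[1.12,0.07,2.4],6.3],[40,[1.12,0.07,2.55],6.3]]' --newtons 25

```text
clock: 10.88
eef_pos: [467.6, -31.9, 82.0]
orientation: [-0.0, 0.904, 0.428, -0.0]
contact_force: [0.4, 0.3, 0.1]
width: 0.469
finger_force: 0.0
```

Run:
```python
from h import *
plan([468,-31.3,82],-7.9)
w=snap('wrist');save(w,'w5.png')
```

```text
cur [467.6 -31.9  82. ] yang -39.28 tilt -1.0 clk 10.88 F [0.4 0.3 0.1] w 40.1
shift [ 0.018 -0.002 -0.001] turn -6.28 or half 29.72
```

View pics/w5.png

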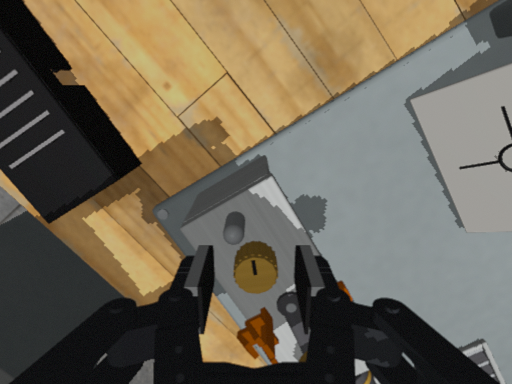

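The left screw (256,265) is centred between the fingers (208 and 302). I'll close and turn anticlockwise.

send_rows --commands '[[12,[0,0,0],0],[12,[0,0,0],0],[12,[0,0,0],0],[12,[0,0,0],0],[12,[0,0,0],-1],[12,[0,0,0],-2.2],[12,[0,0,0],-3.4],[12,[0,0,0],-4.6],[12,[0,0,0],-5.8],[12,[0,0,0],-7]]'

```text
clock: 11.77
eef_pos: [468.1, -32.1, 83.0]
orientation: [0.0, 0.731, 0.682, 0.0]
contact_force: [2.1, -2.5, -3.8]
width: 0.218
finger_force: 25.2
```

send_rows --commands '[[12,[0,0,0],-1.2],[12,[0,0,0],-2.4],[12,[0,0,0],-3.6],[12,[0,0,0],-4.8],[12,[0,0,0],-5.6],[12,[0,0,0],-5.6],[40,[0,0,0],-5.6],[40,[0,0,0],-5.6],[40,[0,0,0],-5.6],[40,[0,0,0],-5.6]]'

```text
clock: 12.6
eef_pos: [468.2, -31.8, 83.4]
orientation: [0.0, 0.547, 0.837, 0.0]
contact_force: [0.5, -0.2, -0.3]
width: 0.467
finger_force: 0.0
```

```bash
cat >> h.py <<'E'
def spotoff(n='wrist',name=None):
    w=snap(n)
    im=w['image'].astype(int); r,g,b=im[...,0],im[...,1],im[...,2]
    red=((r>170)&(g<90)&(b<90)).astype(np.uint8)
    k,l,stt,c=cv2.connectedComponentsWithStats(red)
    # screen geometry: ring centre M, plane axes
    m=pin(w,'mark'); 
    print('mark',m,'reds',[(np.round(c[i],1).tolist(),int(stt[i,4])) for i in range(1,k) if stt[i,4]>5])
    if name: save(w,name)
    return w,m,[(c[i],stt[i,4]) for i in range(1,k) if stt[i,4]>5]
E
python3 - <<'E'
from h import *
plan([468,-31.3,82],-7.9)
spotoff('wrist');spotoff('side');spotoff('top')
E
```

```text
cur [468.2 -31.8  83.4] yang 23.67 tilt -1.0 clk 12.6 F [ 0.5 -0.2 -0.3] w 39.9
shift [0.013 0.    0.036] turn 6.31 or half -29.69
mark [(404.0, 369.9, 0.72)] reds []
mark [(244.8, 186.4, 0.69)] reds [([123.3, 345.6], 309), ([134.3, 379.2], 58)]
mark [(274.3, 160.7, 0.68)] reds [([46.6, 210.4], 69), ([35.3, 229.9], 13)]
```

send_rows --commands '[[40,[0,0,0],1.3],[40,[0,0,0],2.6],[40,[0,0,0],3.9],[40,[0,0,0],5.2],[40,[0,0,0],6.5],[40,[0,0,0],7.8],[40,[0,0,0],9.1],[40,[0,0,0],10.4],[40,[0,0,0],11.7],[40,[0,0,0],12.6]]'

```text
clock: 13.73
eef_pos: [467.9, -31.8, 83.0]
orientation: [-0.0, 0.905, 0.426, -0.0]
contact_force: [0.1, -0.5, -0.2]
width: 0.466
finger_force: 0.0
```

send_rows --commands '[[12,[0,0,0],0],[12,[0,0,0],0],[12,[0,0,0],0],[12,[0,0,0],0],[12,[0,0,0],-1],[12,[0,0,0],-2.2],[12,[0,0,0],-3.4],[12,[0,0,0],-4.6],[12,[0,0,0],-5.8],[12,[0,0,0],-6.3]]'

```text
clock: 14.57
eef_pos: [468.2, -32.1, 83.2]
orientation: [0.0, 0.752, 0.659, 0.0]
contact_force: [0.4, -1.4, -0.3]
width: 0.216
finger_force: 24.9
```

Run:
```python
from h import *
plan([468,-31.3,82],-7.9)
w,m,r=spotoff('wrist');save(w,'w6.png',None,1.5)
```

```text
cur [468.2 -32.1  83.2] yang -7.51 tilt -1.0 clk 14.57 F [ 0.4 -1.4 -0.3] w 18.4
shift [ 0.018 -0.006  0.029] turn 0.08 or half -35.92
mark [(488.7, 284.7, 0.56)] reds []
```

View pics/w6.png

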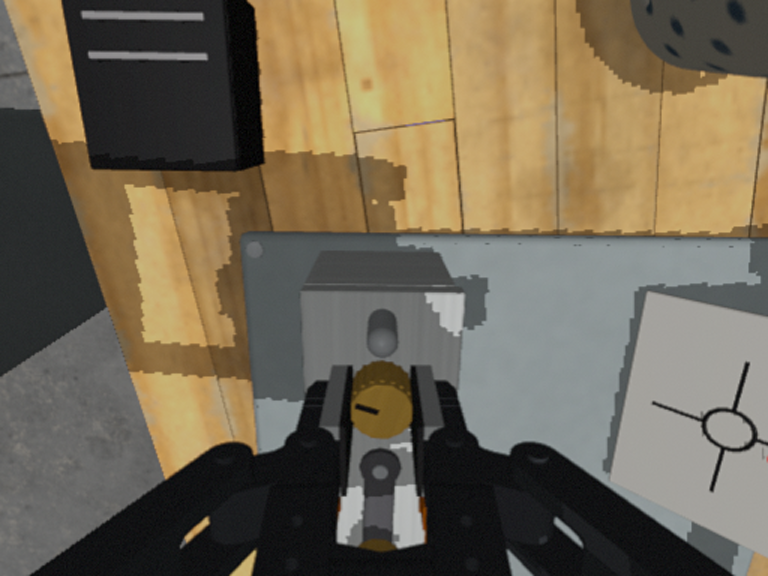

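The spot is just at the frame's right edge, about (768,455), a few mm right of the ring's horizontal hair. I'll turn 0.63 rad more, then release and rise.

send_rows --commands '[[12,[0,0,0],-1.2],[12,[0,0,0],-2.4],[12,[0,0,0],-3.6],[12,[0,0,0],-4.8],[12,[0,0,0],-6],[12,[0,0,0],-7.2],[12,[0,0,0],-7.2],[40,[0,0,0],-7.2],[40,[0,0,0],-7.2],[40,[0,0,0],-7.2]]'

```text
clock: 15.5
eef_pos: [467.7, -31.6, 82.8]
orientation: [-0.0, 0.514, 0.858, 0.0]
contact_force: [0.0, 0.1, 0.3]
width: 0.469
finger_force: 0.0
```

send_rows --commands '[[40,[0,0,-0.4],1],[40,[0,0,-0.8],2.2],[40,[0,0,-1.2],3.4],[40,[0,0,-1.6],4.6],[40,[0,0,-2],5.8],[60,[0,0,-2.4],7],[85,[0,0,-2.6],7.2],[85,[0,0,-2.6],7.2],[85,[0,0,-2.6],7.2],[85,[0,0,-2.6],7.2]]'

```text
clock: 16.33
eef_pos: [467.3, -31.7, 185.7]
orientation: [-0.001, 0.753, 0.658, -0.001]
contact_force: [-0.4, -0.5, 0.1]
width: 0.998
finger_force: 0.0
```

Run:
```python
from h import *
np.set_printoptions(precision=1,suppress=True)
plan([457,-105,110],-7.9)
w,m,r=spotoff('wrist');save(w,'w7.png',None,1.5)
print(pin(w,'screw_right_top'),[atz(w,*a[:2],97) for a in pin(w,'screw_right_top')],pin(w,'screw_left_top'))
```

```text
cur [467.3 -31.7 185.7] yang -7.73 tilt -1.0 clk 16.33 F [-0.4 -0.5  0.1] w 85.2
shift [-1.9 -0.   1.9] turn 0.03 or half -35.97
mark [(412.7, 219.9, 0.6)] reds [([433.3, 225.9], 47)]
[(253.8, 286.5, 0.75)] [array([ 455.6, -108.6,   97. ])] [(253.7, 200.2, 0.63)]
```

View pics/w7.png

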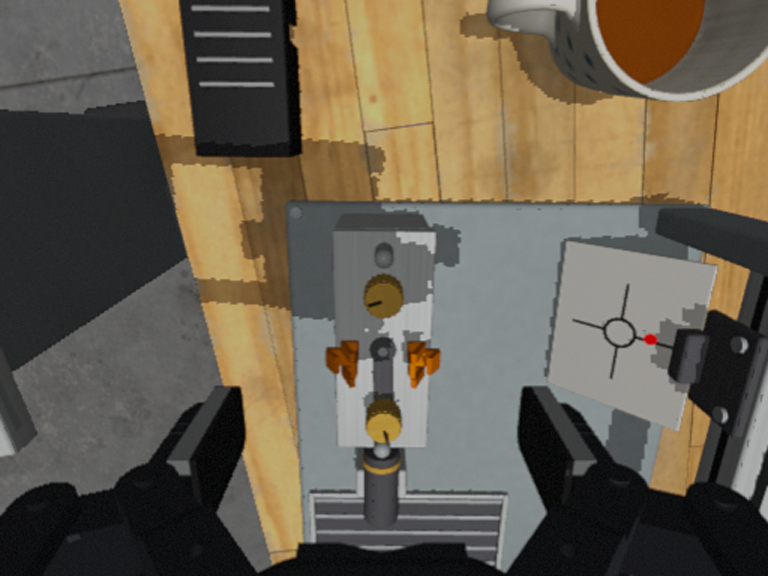

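The spot (650,339) now lies on the ring's horizontal hair; the ring is at (620,332). Only the slope error remains.

```bash
cat >> h.py <<'E'
def scr(corn,ring,spot):
    H=cv2.getPerspectiveTransform(np.array(corn,np.float32),np.array([(0,104),(84,104),(84,0),(0,0)],np.float32))
    q=cv2.perspectiveTransform(np.array([[ring,spot]],np.float32),H)[0];print('ring',q[0],'off(slope,y)',q[1]-q[0])
E
python3 - <<'E'
from h import *
np.set_printoptions(precision=1,suppress=True)
scr([(567,240),(717,266),(678,430),(548,384)],(620,332),(650,339))
w=snap('wrist')
for n,q in [('L',(383,295)),('R',(384,419))]: print(n,atz(w,q[0]/1.5,q[1]/1.5,97))
for n,q in [('pL',(383,254)),('pR',(383,448))]: print(n,atz(w,q[0]/1.5,q[1]/1.5,93))
plan([457,-106.5,82],-7.9)
E
```

```text
ring [41.2 52.3] off(slope,y) [17.5  0.6]
L [467.9 -29.5  97. ]
R [ 458.6 -102.2   97. ]
pL [470.6  -9.2  93. ]
pR [ 455.1 -124.2   93. ]
cur [467.6 -31.8 186.3] yang -7.78 tilt -1.0 clk 16.63 F [-0.3  0.4 -0.2] w 84.7
shift [-1.9 -0.   2.6] turn 0.02 or half -35.98
```

send_rows --commands '[[60,[-0.5,0,0],-1.2],[40,[-1,0,0.3],-2.4],[40,[-1.5,0,0.8],-3.6],[40,[-1.8,0.01,1.3],-4.8],[40,[-1.84,0.01,1.6],-6],[40,[-1.84,0.01,1.8],-6.3],[40,[-1.84,0.01,2],-6.3],[40,[-1.84,0.01,2.2],-6.3],[40,[-1.84,0.01,2.4],-6.3],[40,[-1.84,0.01,2.58],-6.3]]'

```text
clock: 17.47
eef_pos: [458.5, -104.7, 83.3]
orientation: [0.0, 0.547, 0.837, 0.0]
contact_force: [0.2, -0.2, -0.1]
width: 0.469
finger_force: 0.0
```

Run:
```python
from h import *
plan([458.2,-104.7,82],-7.9)
w=snap('wrist');save(w,'w8.png')
```

```text
cur [ 458.5 -104.7   83.3] yang 23.70 tilt -1.0 clk 17.47 F [ 0.2 -0.2 -0.1] w 40.1
shift [ 0.003 -0.007  0.032] turn 6.32 or half -29.68
```

View pics/w8.png

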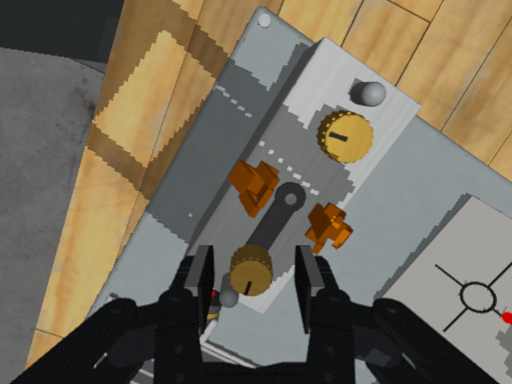

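The right screw (252,275) sits between the fingers. I'll close and turn clockwise.

send_rows --commands '[[40,[-0.05,-0.01,0],0],[12,[-0.05,-0.01,0],0],[12,[-0.05,-0.01,0],0],[12,[-0.05,-0.01,0],0],[12,[-0.05,-0.01,0],0],[12,[-0.05,-0.01,0],1],[12,[-0.05,-0.01,0],2.2],[12,[-0.05,-0.01,0],3.4],[12,[-0.05,-0.01,0],4.6],[12,[-0.05,-0.01,0],5.8]]'

```text
clock: 18.35
eef_pos: [458.1, -107.5, 84.5]
orientation: [-0.0, 0.741, 0.672, -0.001]
contact_force: [-5.5, -2.5, 2.8]
width: 0.22
finger_force: 24.5
```

send_rows --commands '[[12,[0,0,0],1.2],[12,[0,0,0],2.4],[12,[0,0,0],3.6],[12,[0,0,0],4.8],[12,[0,0,0],6],[12,[0,0,0],6.8],[12,[0,0,0],6.8],[40,[0,0,0],6.8],[40,[0,0,0],6.8],[40,[0,0,0],6.8]]'

```text
clock: 19.18
eef_pos: [459.3, -106.9, 84.3]
orientation: [0.0, 0.904, 0.428, 0.001]
contact_force: [-0.5, -0.4, 0.1]
width: 0.469
finger_force: 0.0
```

send_rows --commands '[[40,[0,0,0],-1.3],[40,[0,0,0],-2.6],[40,[0,0,0],-3.9],[40,[0,0,0],-5.2],[40,[0,0,0],-6.5],[40,[0,0,0],-7.8],[40,[0,0,0],-9.1],[40,[0,0,0],-10],[40,[0,0,0],-10],[40,[0,0,0],-10]]'

```text
clock: 20.02
eef_pos: [459.0, -106.8, 84.0]
orientation: [0.0, 0.639, 0.769, 0.0]
contact_force: [0.6, 0.5, 0.2]
width: 0.469
finger_force: 0.0
```

Run:
```python
from h import *
plan([458.2,-104.7,82],-7.9)
w,m,r=spotoff('wrist')
print(pin(w,'screw_right_top'))
```

```text
cur [ 459.  -106.8   84. ] yang 10.59 tilt -1.0 clk 20.02 F [0.6 0.5 0.2] w 40.0
shift [ 0.055 -0.01   0.049] turn 3.70 or half -32.30
mark [(504.7, 245.8, 0.68)] reds [([509.9, 250.3], 28), ([224.2, 294.9], 43)]
[(249.9, 275.6, 0.97)]
```

send_rows --commands '[[12,[0,0,0],0],[12,[0,0,0],0],[12,[0,0,0],0],[12,[0,0,0],0],[12,[0,0,0],1.2],[12,[0,0,0],2.4],[12,[0,0,0],3.6],[12,[0,0,0],4.8],[12,[0,0,0],6],[12,[0,0,0],7.2]]'

```text
clock: 21.0
eef_pos: [458.3, -107.0, 84.0]
orientation: [-0.0, 0.846, 0.533, -0.001]
contact_force: [-3.5, -0.2, 3.7]
width: 0.224
finger_force: 24.5
```

send_rows --commands '[[12,[0,0,0],0],[12,[0,0,0],0],[30,[0,0,0],0],[40,[0,0,0],0],[40,[0,0,0],0],[40,[0,0,-0.5],0],[40,[0,0,-1.1],0],[50,[0,0,-1.8],-1],[85,[0,0,-2.5],-2.2],[85,[0,0,-2.5],-3.5]]'

```text
clock: 21.83
eef_pos: [462.4, -107.9, 190.6]
orientation: [0.005, 0.751, 0.66, 0.003]
contact_force: [1.5, -0.8, -0.4]
width: 0.847
finger_force: 0.0
```

Run:
```python
from h import *
plan([410,115,110],-7.9)
w,m,r=spotoff('wrist');save(w,'w9.png',(320,60,192,144),4)
```

```text
cur [ 462.4 -107.9  190.6] yang -7.44 tilt -0.9999 clk 21.83 F [ 1.5 -0.8 -0.4] w 72.3
shift [ 5.359 -2.044  1.979] turn 0.09 or half -35.91
mark [(417.0, 142.5, 0.89)] reds [([415.1, 137.9], 51), ([246.1, 230.2], 18), ([508.9, 325.2], 22), ([508.0, 359.3], 51)]
```

View pics/w9.png

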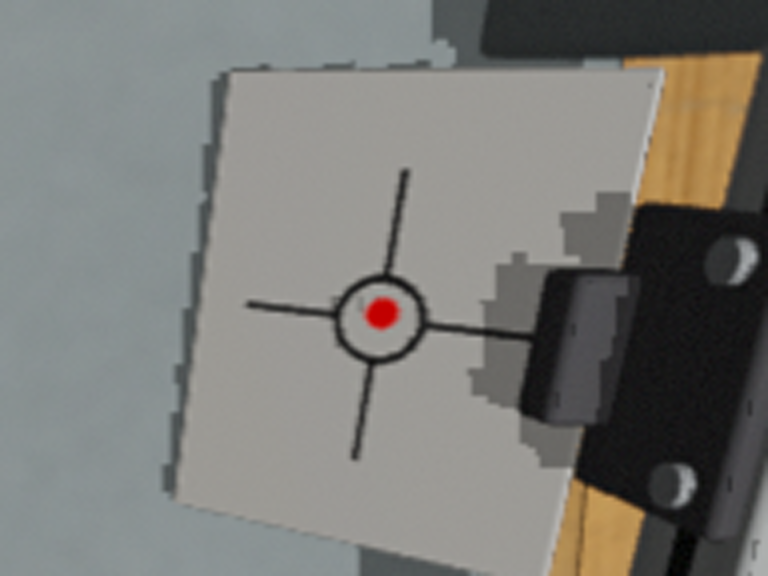

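The spot (crop 382,313) sits inside the ring (380,318), about 1 mm off centre. Next is the cover.

send_rows --commands '[[85,[0.5,-0.2,0],0],[85,[1.3,-0.5,0],0],[85,[2.2,-0.8,0],0],[85,[3.1,-1.2,0],0],[85,[4,-1.5,0.2],0],[85,[4.8,-1.8,0.4],0],[85,[5.35,-2.1,0.6],0],[85,[5.35,-2.1,0.8],0],[85,[5.35,-2.1,1],0],[85,[5.35,-2.1,1],0]]'

```text
clock: 22.77
eef_pos: [402.9, 116.2, 140.8]
orientation: [-0.001, 0.754, 0.657, -0.002]
contact_force: [0.6, -0.7, 0.4]
width: 0.996
finger_force: 0.0
```

Run:
```python
from h import *
np.set_printoptions(precision=1,suppress=True)
plan([407.6,114.5,25],-7.9)
w=snap('wrist')
for r in ctrl.outline_of('cover',w)[:2]:
    c=max(cv2.findContours(r['pixels'].astype(np.uint8),0,1)[0],key=cv2.contourArea)[:,0]
    a=cv2.minAreaRect(c.astype(np.float32));print(r['confidence'],r['box'],a)
    ap=cv2.approxPolyDP(c,4,True)[:,0]; print(ap.tolist()); print(np.array([atz(w,*x,44)[:2] for x in ap]))
save(w,'w10.png')
```

```text
cur [402.9 116.2 140.8] yang -7.85 tilt -1.0 clk 22.77 F [ 0.6 -0.7  0.4] w 85.1
shift [-0.   0.1  2.9] turn 0.01 or half -35.99
0.57 [225.9, 107.1, 73.7, 168.8] ((262.0, 190.5), (167.0, 74.0), 90.0)
[[230, 107], [225, 112], [229, 272], [289, 273], [299, 112], [294, 107]]
[[393.7 186.1]
 [389.6 183.2]
 [370.9  50.8]
 [421.9  43. ]
 [442.7 175.8]
 [439.5 179.8]]
0.15 [272.2, 277.6, 239.8, 100.7] ((318.0462341308594, 328.60693359375), (90.62602996826172, 101.73429107666016), 1.6135388612747192)
[[277, 279], [272, 361], [309, 360], [312, 370], [337, 380], [363, 342], [343, 292], [344, 281]]
[[411.   38.4]
 [395.9 -51.3]
 [431.  -54.7]
 [432.9 -67.4]
 [456.1 -83.2]
 [482.6 -39.8]
 [466.9  17.6]
 [468.3  28.7]]
```

View pics/w10.png

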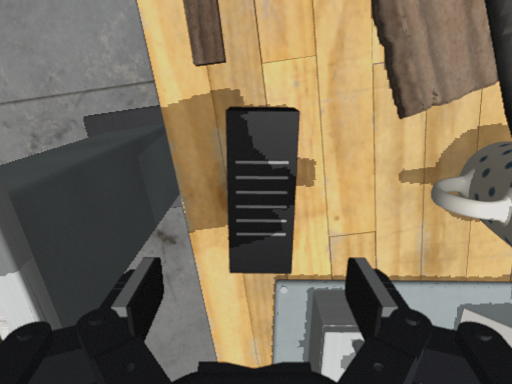

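The cover stands upright; its top corners are at (226,112), (299,112), (289,273) and (229,272). The centre lies close to where it was put down.

send_rows --commands '[[85,[-0.03,0.06,0.3],0],[85,[-0.03,0.06,0.7],0],[85,[-0.03,0.06,1.1],0],[85,[-0.03,0.06,1.5],0],[85,[-0.03,0.06,1.8],0],[85,[-0.03,0.06,2],0],[85,[-0.03,0.06,2.1],0],[85,[-0.03,0.06,2.1],0],[85,[-0.03,0.06,2.1],0],[85,[-0.03,0.06,2.1],0]]'

```text
clock: 23.7
eef_pos: [407.7, 115.0, 60.8]
orientation: [0.0, 0.754, 0.657, 0.001]
contact_force: [-0.0, -0.7, -0.0]
width: 0.991
finger_force: 0.0
```

Run:
```python
from h import *
plan([407.5,113,26],-7.9)
```

```text
cur [407.7 115.   60.8] yang -7.83 tilt -1.0 clk 23.7 F [-0.  -0.7 -0. ] w 84.6
shift [-0.051 -0.     0.87 ] turn 0.01 or half -35.99
```

send_rows --commands '[[85,[-0.05,0,0.3],0],[85,[-0.05,0,0.6],0],[85,[-0.05,0,0.8],0],[85,[-0.05,0,0.87],0],[85,[-0.05,0,0.87],0],[60,[-0.05,0,0.87],0],[45,[-0.05,0,0.87],0],[45,[-0.05,0,0.87],0],[45,[-0.05,0,0.87],0],[45,[-0.05,0,0.87],0]]' --newtons 50

```text
clock: 24.53
eef_pos: [407.6, 113.2, 26.1]
orientation: [0.001, 0.754, 0.657, 0.001]
contact_force: [-0.0, 0.6, 4.7]
width: 0.617
finger_force: 53.8
```

send_rows --commands '[[45,[0,0,0],0],[45,[0,0,0],0],[45,[0,0,-0.2],0],[45,[0,0,-0.6],0],[45,[0,0,-1.2],0],[45,[0,0,-1.9],0],[45,[0,0,-2.6],0],[45,[0,0,-3.2],0],[45,[0,0,-3.6],0],[45,[0,0,-3.6],0]]'

```text
clock: 25.37
eef_pos: [408.6, 113.4, 173.3]
orientation: [0.002, 0.754, 0.657, 0.003]
contact_force: [1.1, -0.0, -0.5]
width: 0.618
finger_force: 53.3
```

Run:
```python
from h import *
np.set_printoptions(precision=1,suppress=True)
plan([463,-68.7,150],-7.9)
w=snap('wrist')
for r in ctrl.outline_of('cover',w)[:2]:
    c=max(cv2.findContours(r['pixels'].astype(np.uint8),0,1)[0],key=cv2.contourArea)[:,0]
    print(r['confidence'],r['box'])
```

```text
cur [408.6 113.4 173.3] yang -7.79 tilt -1.0 clk 25.37 F [ 1.1 -0.  -0.5] w 52.7
shift [-4.3  2.   0.6] turn 0.02 or half -35.98
0.73 [188.1, 115.4, 138.3, 252.6]
0.64 [309.9, 259.4, 202.1, 124.6]
```

send_rows --commands '[[45,[-0.4,0.2,0],0],[45,[-1.1,0.5,0],0],[45,[-1.8,0.8,0],0],[45,[-2.5,1.15,0],0],[45,[-3.2,1.5,0],0],[45,[-3.8,1.8,0.1],0],[45,[-4.2,2,0.2],0],[45,[-4.3,2,0.3],0],[45,[-4.3,2,0.5],0],[45,[-4.3,2,0.5],0]]'

```text
clock: 26.3
eef_pos: [460.1, -67.3, 145.3]
orientation: [-0.003, 0.754, 0.657, -0.002]
contact_force: [-1.3, 0.3, -0.9]
width: 0.618
finger_force: 53.2
```

send_rows --commands '[[45,[0,0,0],0],[45,[0,0,0],0],[45,[0,0,0],0],[45,[0,0,0],0],[45,[0,0,0],0],[45,[0,0,0],0],[45,[0,0,0],0],[45,[0,0,0],0],[45,[0,0,0],0],[45,[0,0,0],0]]'

```text
clock: 27.13
eef_pos: [462.5, -68.2, 149.0]
orientation: [0.0, 0.754, 0.657, 0.0]
contact_force: [-0.4, 0.4, -0.9]
width: 0.62
finger_force: 53.2
```

Run:
```python
from h import *
np.set_printoptions(precision=1,suppress=True)
plan([463,-68.7,110],-7.9)
s=st();w=snap('wrist');save(w,'w11.png',None,1.5)
for r in ctrl.outline_of('cover',w)[:1]:
    c=max(cv2.findContours(r['pixels'].astype(np.uint8),0,1)[0],key=cv2.contourArea)[:,0]
    print(r['confidence'],r['box'],cv2.approxPolyDP(c,4,True)[:,0].tolist())
```

```text
cur [462.5 -68.2 149. ] yang -7.80 tilt -1.0 clk 27.13 F [-0.4  0.4 -0.9] w 52.9
shift [-0.  0.  1.] turn 0.02 or half -35.98
0.55 [185.0, 114.1, 138.7, 251.1] [[200, 116], [184, 128], [199, 359], [246, 366], [305, 361], [324, 127], [300, 115]]
```

View pics/w11.png

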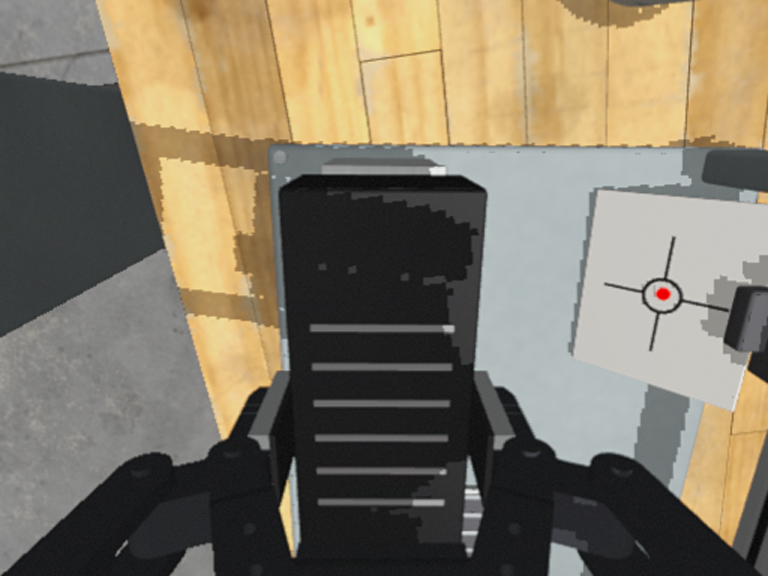

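The cover is level in the fingers with its far top edge at 1.5x row 190, and the spot is still inside the ring at (662,295).

Run:
```python
from h import *
np.set_printoptions(precision=1,suppress=True)
w=snap('wrist');s=st()
r=Rq(s['orientation'])
for q in [(280,190),(486,190),(383,190),(298,556),(466,556)]:
    p=atz(w,q[0]/1.5,q[1]/1.5,s['eef_pos'][2]+18); print(p, r.T@(p-np.array(s['eef_pos'])))
```

```text
[445.3   2.7 167. ] [ 68.  -26.7 -18. ]
[497.6  -4.4 167. ] [ 68.   26.1 -18. ]
[471.4  -0.8 167. ] [ 68.   -0.3 -18. ]
[ 426.7 -117.4  167. ] [-53.5 -28.7 -18. ]
[ 482.8 -125.   167. ] [-53.5  27.8 -18. ]
```

send_rows --commands '[[45,[0,0.01,0.2],0],[45,[0,0.01,0.4],0],[45,[0,0.01,0.55],0],[45,[0,0.01,0.65],0],[45,[0,0.01,0.75],0],[45,[0,0.01,0.82],0],[45,[0,0.01,0.88],0],[45,[0,0.01,0.94],0],[45,[0,0.01,1],0],[45,[0,0.01,1],0]]'

```text
clock: 28.12
eef_pos: [463.5, -68.8, 109.7]
orientation: [0.001, 0.754, 0.657, 0.0]
contact_force: [-1.4, -3.4, 2.8]
width: 0.619
finger_force: 53.7
```

send_rows --commands '[[45,[0,0,0.05],0],[45,[0,0,0.1],0],[45,[0,0,0.15],0],[45,[0,0,0.2],0],[45,[0,0,0.24],0],[45,[0,0,0.28],0],[45,[0,0,0.3],0],[45,[0,0,0.3],0],[45,[0,0,0.3],0],[45,[0,0,0.3],0]]'

```text
clock: 28.95
eef_pos: [463.6, -68.9, 98.1]
orientation: [0.001, 0.754, 0.657, 0.0]
contact_force: [-0.4, -5.8, 6.4]
width: 0.617
finger_force: 54.4
```

send_rows --commands '[[45,[0,0,0.02],0],[45,[0,0,0.04],0],[45,[0,0,0.06],0],[45,[0,0,0.06],0],[45,[0,0,0.06],0],[45,[0,0,0.06],0],[45,[0,0,0.06],0],[45,[0,0,0.06],0],[45,[0,0,0.06],0],[45,[0,0,0.06],0]]'

```text
clock: 29.78
eef_pos: [463.6, -68.9, 98.0]
orientation: [0.001, 0.754, 0.657, -0.0]
contact_force: [-8.8, -3.7, 20.9]
width: 0.616
finger_force: 56.0
```

send_rows --commands '[[45,[0,0,0],0],[55,[0,0,-0.06],0],[70,[0,0,-0.06],0],[85,[0,0,-0.06],0],[85,[0,0,-0.06],0],[85,[0,0,-0.3],0],[85,[0,0,-0.8],0],[85,[0,0,-1.5],0],[85,[0,0,-2.2],0],[85,[0,0,-2.2],0]]'

```text
clock: 30.62
eef_pos: [466.3, -68.9, 189.5]
orientation: [0.004, 0.753, 0.657, 0.003]
contact_force: [1.5, -0.8, 0.4]
width: 0.996
finger_force: 0.0
```

Run:
```python
from h import *
np.set_printoptions(precision=1,suppress=True)
plan([390,329,150],-7.9)
w=snap('wrist')
# tile: wrist crop + side crop
sd=snap('side')
a=cv2.resize(w['image'][60:300,170:512,::-1],(800,300+0)) 
P=proj(sd,[[463,-68,95]])[0];print(P)
x,y=int(P[0])-50,int(P[1])-35
b=cv2.resize(sd['image'][y:y+70,x:x+186,::-1],(800,300),interpolation=cv2.INTER_CUBIC)
cv2.imwrite('pics/c12.png',np.vstack([a,b]))
print(pin(w,'mark'));im=w['image'].astype(int)
red=((im[...,0]>170)&(im[...,1]<90)&(im[...,2]<90)).astype(np.uint8)
k,l,q,c=cv2.connectedComponentsWithStats(red);print(c[1:],q[1:,4])
```

```text
cur [466.3 -68.9 189.5] yang -7.79 tilt -0.9999 clk 30.62 F [ 1.5 -0.8  0.4] w 85.1
shift [ 9.6 -3.2  0.9] turn 0.02 or half -35.98
[282.9 181.1]
[(413.2, 183.1, 0.62)]
[[410.4 180.3]] [41]
```

View pics/c12.png

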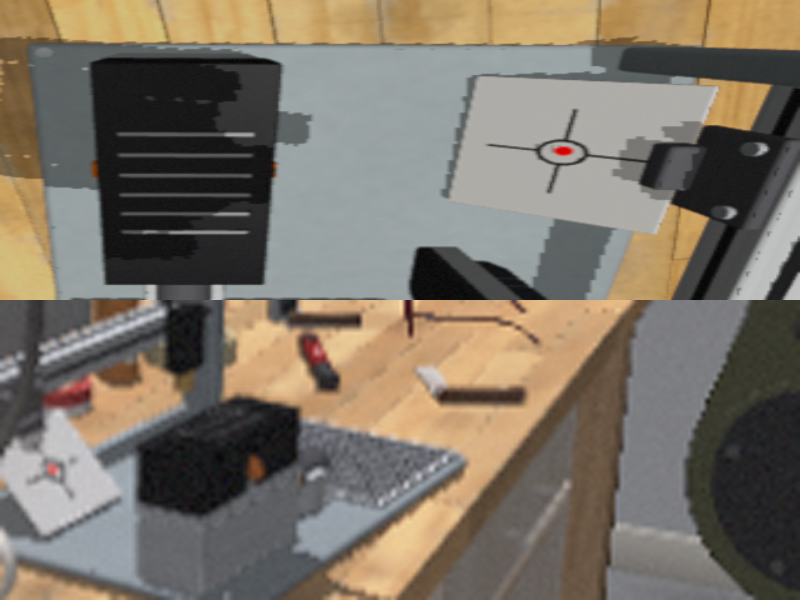

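The cover is home with both orange tabs out (95,170 and 273,170), and the spot (562,151) is inside the ring. The right side shows only a try square, so offcut_1 is absent. Now the offcuts.

send_rows --commands '[[85,[0.6,-0.3,0],0],[85,[1.5,-0.7,0],0],[85,[2.4,-1.1,0.1],0],[85,[3.3,-1.5,0.2],0],[85,[4.1,-1.9,0.3],0],[85,[4.9,-2.3,0.4],0],[85,[5.6,-2.6,0.5],0],[85,[6.1,-2.9,0.5],0],[85,[6.1,-2.9,0.5],0],[85,[6.1,-2.9,0.5],0]]'

```text
clock: 31.6
eef_pos: [379.6, 189.7, 160.9]
orientation: [-0.001, 0.753, 0.659, -0.002]
contact_force: [0.7, -0.2, 0.2]
width: 0.998
finger_force: 0.0
```

```bash
cat >> h.py <<'E'
def offc(q='offcut_4',zs=(14,25)):
    w=snap('wrist')
    for r in ctrl.outline_of(q,w)[:4]:
        c=max(cv2.findContours(r['pixels'].astype(np.uint8),0,1)[0],key=cv2.contourArea)[:,0]
        print(round(r['confidence'],2),np.round(r['box']),'rgb',np.round(w['image'][r['pixels']].mean(0)))
        for z in zs:
            a=cv2.minAreaRect(np.array([atz(w,*x,z)[:2] for x in c],np.float32)); print('  z',z,np.round(a[0],1),np.round(a[1],1),round(a[2],1))
    return w
E
python3 - <<'E'
from h import *
plan([382,244,60],0)
offc()
E
```

```text
cur [379.6 189.7 160.9] yang -7.62 tilt -1.0 clk 31.6 F [ 0.7 -0.2  0.2] w 85.2
shift [ 1.357 -0.113  2.52 ] turn -1.52 or half 34.48
0.93 [208.   0.  74.  50.] rgb [184. 157. 117.]
  z 14 [388.3 323.8] [51.7 34.6] 2.6
  z 25 [388.4 321.8] [49.8 33.3] 2.6
0.86 [233.  75.  32.  72.] rgb [83. 66. 53.]
  z 14 [380.  249.2] [60.9 25.7] 88.9
  z 25 [380.4 250.1] [58.6 24.8] 88.9
```

send_rows --commands '[[50,[0.5,-0.06,0.4],-0.6],[50,[1,-0.12,1],-1.3],[50,[1.4,-0.17,1.7],-1.3],[50,[1.45,-0.17,2.4],-1.3],[50,[1.45,-0.17,2.9],-1.3],[50,[1.45,-0.17,3.2],-1.3],[50,[1.45,-0.17,3.2],-1.3],[50,[1.45,-0.17,3.2],-1.3],[50,[1.45,-0.17,3.2],-1.3],[50,[1.45,-0.17,3.2],-1.3]]' --newtons 40

```text
clock: 32.53
eef_pos: [383.6, 247.7, 36.1]
orientation: [0.0, 0.715, 0.699, 0.001]
contact_force: [0.4, -0.2, -0.9]
width: 0.585
finger_force: 0.0
```

Run:
```python
from h import *
plan([380.5,248.3,4],-1.1)
offc(zs=(14,))
```

```text
cur [383.6 247.7  36.1] yang -1.36 tilt -1.0 clk 32.53 F [ 0.4 -0.2 -0.9] w 50.0
shift [ 0.012 -0.079  0.802] turn -0.05 or half 35.95
0.89 [199.  15. 120. 130.] rgb [195. 167. 125.]
  z 14 [388.6 333.2] [53.8 53.3] 3.6
0.78 [229. 179.  43. 103.] rgb [52. 42. 33.]
  z 14 [380.5 251.5] [63.1 25.2] 89.4
```

send_rows --commands '[[50,[0.04,-0.07,0.2],0],[50,[0.04,-0.07,0.4],0],[50,[0.04,-0.07,0.6],0],[50,[0.04,-0.07,0.75],0],[50,[0.04,-0.07,0.8],0],[30,[0.04,-0.07,0.8],0],[18,[0.04,-0.07,0.8],0],[18,[0.04,-0.07,0.8],0],[18,[0.04,-0.07,0.8],0],[18,[0.04,-0.07,0.8],0]]'

```text
clock: 33.47
eef_pos: [379.7, 249.4, 2.9]
orientation: [0.0, 0.715, 0.699, 0.0]
contact_force: [0.2, -0.6, -0.3]
width: 0.28
finger_force: 40.8
```

send_rows --commands '[[18,[0,0,0],0],[18,[0,0,-0.3],0],[18,[0,0,-0.9],0],[18,[0,0,-1.6],0],[18,[0,0,-2.3],0],[18,[0,0,-3],0],[18,[0,0,-3.6],0],[18,[0,0,-4.1],0],[18,[0,0,-4.4],0],[18,[0,0,-4.4],0]]'

```text
clock: 34.3
eef_pos: [381.1, 250.1, 181.9]
orientation: [0.001, 0.715, 0.699, 0.003]
contact_force: [-0.3, 0.4, -0.1]
width: 0.28
finger_force: 40.8
```

Run:
```python
from h import *
np.set_printoptions(precision=1,suppress=True)
plan([440,-285,180],-7.9)
t=snap('top')
for q in [(480,277),(547,283),(541,361),(472,352)]: print(atz(t,q[0]/1.5,q[1]/1.5,19))
print([(a,atz(t,*a[:2],14)) for a in pin(t,'bed')])
sd=snap('side');b=pin(sd,'bed');print([(a,atz(sd,*a[:2],14)) for a in b])
# saved w7 pose: tcp 467.5,-31.8,186, yaw -7.75
w=snap('wrist');T=np.eye(4);a=np.radians(-7.75)
y=np.array([np.cos(a),np.sin(a),0]);z=np.array([0,0,-1.]);T[:3,:3]=np.stack([np.cross(y,z),y,z],1);T[:3,3]=[467.5,-31.8,186]
w['c2w']=T@np.array(w['mount'])
for q in [(310,491),(507,491)]: print('rim',atz(w,q[0]/1.5,q[1]/1.5,19))
```

```text
cur [381.1 250.1 181.9] yang -1.30 tilt -1.0 clk 34.3 F [-0.3  0.4 -0.1] w 23.9
shift [-13.3   1.8   0. ] turn 1.32 or half -34.68
[ 538.7 -238.1   19. ]
[ 524.4 -382.3   19. ]
[ 359.4 -364.3   19. ]
[ 381.4 -217.4   19. ]
[((338.5, 212.1, 0.59), array([ 451.2, -296.2,   14. ]))]
[((311.5, 182.3, 0.86), array([ 449.6, -310.1,   14. ]))]
rim [ 385.7 -210.8   19. ]
rim [ 539.8 -231.6   19. ]
```

send_rows --commands '[[18,[-0.4,0,0],0.3],[18,[-1.2,0.1,0],0.6],[18,[-2.1,0.2,0],0.9],[18,[-3,0.3,0],1.3],[18,[-3.9,0.4,0],1.3],[18,[-4.8,0.5,0],1.3],[18,[-5.7,0.6,0],1.3],[18,[-6.6,0.7,0],1.3],[18,[-7.4,0.8,0],1.3],[18,[-8,0.8,0],1.3]]'

```text
clock: 35.38
eef_pos: [403.5, -73.6, 177.2]
orientation: [-0.001, 0.754, 0.657, -0.001]
contact_force: [-0.2, 0.8, 0.1]
width: 0.276
finger_force: 40.8
```

Run:
```python
from h import *
plan([422.6,-322.8,60],-7.9)
```

```text
cur [403.5 -73.6 177.2] yang -7.90 tilt -1.0 clk 35.38 F [-0.2  0.8  0.1] w 23.5
shift [-6.105  1.335  2.929] turn -0.00 or half 36.00
```

send_rows --commands '[[18,[-0.8,0.2,0],0],[18,[-1.7,0.4,0],0],[18,[-2.6,0.6,0.1],0],[18,[-3.5,0.8,0.3],0],[18,[-4.4,1,0.6],0],[18,[-5.2,1.15,1.1],0],[18,[-5.8,1.3,1.7],0],[18,[-6.1,1.3,2.3],0],[18,[-6.1,1.3,2.8],0],[18,[-6.1,1.3,2.9],0]]'

```text
clock: 36.22
eef_pos: [419.3, -318.2, 56.7]
orientation: [-0.005, 0.754, 0.657, -0.001]
contact_force: [-1.2, 1.1, 0.1]
width: 0.277
finger_force: 40.8
```

Run:
```python
from h import *
np.set_printoptions(precision=1,suppress=True)
plan([422.6,-322.8,17.5],-7.9)
```

```text
cur [ 419.3 -318.2   56.7] yang -7.89 tilt -0.9999 clk 36.22 F [-1.2  1.1  0.1] w 23.7
shift [-0.1  0.1  1. ] turn 0.00 or half -36.00
```

send_rows --commands '[[18,[0,0,0.3],0],[18,[0,0,0.6],0],[18,[0,0,0.85],0],[18,[0,0,1],0],[18,[0,0,1.07],0],[18,[0,0,1.07],0],[18,[0,0,1.07],0],[18,[0,0,1.07],0],[18,[0,0,1.07],0],[18,[0,0,1.07],0]]'

```text
clock: 37.05
eef_pos: [422.9, -320.5, 20.4]
orientation: [0.001, 0.754, 0.657, 0.0]
contact_force: [1.1, 0.4, 0.6]
width: 0.278
finger_force: 40.8
```

send_rows --commands '[[18,[0,0,0.04],0],[18,[0,0,0.08],0],[18,[0,0,0.08],0],[28,[0,0,0.08],0],[40,[0,0,0.08],0],[40,[0,0,0.08],0],[40,[0,0,-0.4],0],[40,[0,0,-1.2],0],[40,[0,0,-2.1],0],[40,[0,0,-3],0]]'

```text
clock: 37.88
eef_pos: [421.9, -319.5, 140.4]
orientation: [-0.001, 0.754, 0.657, -0.0]
contact_force: [0.9, -0.6, 0.8]
width: 0.469
finger_force: 0.0
```

Run:
```python
from h import *
plan([385,270,160],0)
t=snap('top')
for r in ctrl.outline_of('offcut_2',t)[:4]:
    c=max(cv2.findContours(r['pixels'].astype(np.uint8),0,1)[0],key=cv2.contourArea)[:,0]
    print(r['confidence'],np.round(r['box']),cv2.minAreaRect(np.array([atz(t,*x,25)[:2] for x in c],np.float32)))
```

```text
cur [ 421.9 -319.5  140.4] yang -7.80 tilt -1.0 clk 37.88 F [ 0.9 -0.6  0.8] w 40.0
shift [14.477 -2.915 -0.469] turn -1.56 or half 34.44
0.67 [337. 218.  15.   8.] ((425.5364990234375, -313.96990966796875), (44.916778564453125, 25.158479690551758), 88.52262115478516)
0.59 [132. 224.  19.  23.] ((390.10888671875, 328.47686767578125), (55.98863983154297, 57.080970764160156), 0.13937276601791382)
0.4 [198. 141.  34.  45.] ((619.2022094726562, 99.14146423339844), (94.01981353759766, 120.9747543334961), 54.53042221069336)
```

send_rows --commands '[[60,[0.3,0,-0.6],0],[85,[1,-0.2,-1],0],[85,[1.9,-0.4,-1.1],0],[85,[2.9,-0.6,-1.1],0],[85,[3.9,-0.8,-1.1],0],[85,[4.9,-1,-1.1],0],[85,[5.9,-1.2,-1.1],0],[85,[6.9,-1.4,-1.1],0],[85,[7.9,-1.6,-1.1],-0.5],[85,[8.9,-1.8,-1.1],-1]]'

```text
clock: 38.82
eef_pos: [398.7, 44.1, 183.4]
orientation: [0.0, 0.724, 0.69, 0.0]
contact_force: [0.9, 0.2, -0.4]
width: 1.0
finger_force: 0.0
```

Run:
```python
from h import *
plan([387,268,130],0)
```

```text
cur [398.7  44.1 183.4] yang -2.71 tilt -1.0 clk 38.82 F [ 0.9  0.2 -0.4] w 85.4
shift [ 5.578 -0.558  1.334] turn -0.54 or half 35.46
```

send_rows --commands '[[85,[0.9,-0.1,0.1],-0.5],[85,[1.8,-0.2,0.2],-0.5],[85,[2.7,-0.3,0.4],-0.5],[85,[3.6,-0.4,0.6],-0.5],[85,[4.4,-0.5,0.8],-0.5],[85,[5.1,-0.55,1.1],-0.5],[85,[5.5,-0.55,1.3],-0.5],[85,[5.5,-0.55,1.3],-0.5],[85,[5.5,-0.55,1.3],-0.5],[85,[5.5,-0.55,1.3],-0.5]]'

```text
clock: 39.65
eef_pos: [388.3, 262.6, 131.7]
orientation: [0.0, 0.709, 0.705, -0.0]
contact_force: [-0.5, 0.6, -0.1]
width: 0.995
finger_force: 0.0
```

Run:
```python
from h import *
plan([389,331,8],0)
offc(zs=(25,))
```

```text
cur [388.3 262.6 131.7] yang -0.30 tilt -1.0 clk 39.65 F [-0.5  0.6 -0.1] w 85.0
shift [1.712 0.011 3.091] turn -0.06 or half 35.94
0.62 [218.  66.  72.  78.] rgb [184. 157. 116.]
  z 25 [387.9 333.1] [49.9 49.8] 3.7
```

send_rows --commands '[[80,[0.5,0,0.4],-0.4],[80,[1.1,0,1],-0.8],[80,[1.6,0.01,1.7],-0.8],[80,[1.73,0.01,2.3],-0.8],[80,[1.73,0.01,2.8],-0.8],[80,[1.73,0.01,3.05],-0.8],[80,[1.73,0.01,3.17],-0.8],[80,[1.73,0.01,3.17],-0.8],[80,[1.73,0.01,3.17],-0.8],[80,[1.73,0.01,3.17],-0.8]]' --newtons 45

```text
clock: 40.58
eef_pos: [390.4, 332.7, 6.7]
orientation: [0.0, 0.684, 0.729, 0.002]
contact_force: [0.4, 0.6, 0.9]
width: 0.938
finger_force: 0.0
```

send_rows --commands '[[60,[0,0,0],0],[42,[0,0,0],0],[42,[0,0,0],0],[42,[0,0,0],0],[42,[0,0,0],0],[42,[0,0,-0.3],0],[42,[0,0,-0.9],0],[42,[0,0,-1.6],0],[42,[0,0,-2.3],0],[42,[0,0,-3],0]]'

```text
clock: 41.42
eef_pos: [388.4, 332.0, 126.3]
orientation: [-0.0, 0.684, 0.73, -0.001]
contact_force: [0.3, 0.5, -0.6]
width: 0.572
finger_force: 47.8
```

Run:
```python
from h import *
plan([431.5,-258.4,180],-7.9)
```

```text
cur [388.4 332.  126.3] yang 3.71 tilt -1.0 clk 41.42 F [ 0.3  0.5 -0.6] w 48.9
shift [-14.799   0.119  -1.336] turn 2.32 or half -33.68
```

send_rows --commands '[[42,[-0.3,0,-0.7],0],[42,[-1.1,0,-1.2],0.4],[42,[-2,0,-1.4],0.8],[42,[-2.9,0,-1.5],1.2],[42,[-3.8,0,-1.5],1.6],[42,[-4.7,0,-1.5],2],[42,[-5.6,0,-1.5],2.3],[42,[-6.5,0,-1.5],2.3],[42,[-7.4,0,-1.5],2.3],[42,[-8.2,0,-1.5],2.3]]'

```text
clock: 42.25
eef_pos: [409.6, 3.2, 185.3]
orientation: [0.0, 0.754, 0.657, 0.0]
contact_force: [0.1, 0.4, -1.3]
width: 0.572
finger_force: 47.8
```

Run:
```python
from h import *
plan([431.5,-258.4,65],-7.9)
```

```text
cur [409.6   3.2 185.3] yang -7.82 tilt -1.0 clk 42.25 F [ 0.1  0.4 -1.3] w 48.9
shift [-6.404  1.431  3.01 ] turn 0.02 or half -35.98
```

send_rows --commands '[[42,[-0.9,0.2,0],0],[42,[-1.8,0.4,0],0],[42,[-2.7,0.6,0],0],[42,[-3.6,0.8,0],0],[42,[-4.5,1,0.1],0],[42,[-5.3,1.2,0.4],0],[42,[-6,1.35,1],0],[42,[-6.35,1.43,1.7],0],[42,[-6.35,1.43,2.4],0],[42,[-6.35,1.43,2.9],0]]'

```text
clock: 43.08
eef_pos: [431.0, -254.6, 66.7]
orientation: [-0.002, 0.754, 0.657, -0.0]
contact_force: [-0.8, -0.2, -0.5]
width: 0.573
finger_force: 47.8
```

send_rows --commands '[[42,[0,0,0.2],0],[42,[0,0,0.5],0],[42,[0,0,0.7],0],[42,[0,0,0.9],0],[42,[0,0,1],0],[42,[0,0,1.05],0],[42,[0,0,1.05],0],[42,[0,0,1.05],0],[42,[0,0,1.05],0],[42,[0,0,1.05],0]]'

```text
clock: 43.92
eef_pos: [432.9, -254.7, 27.7]
orientation: [0.001, 0.754, 0.657, 0.0]
contact_force: [-0.7, -0.5, -0.6]
width: 0.571
finger_force: 47.8
```

Run:
```python
from h import *
plan([431.5,-258.4,19.5],-7.9)
```

```text
cur [ 432.9 -254.7   27.7] yang -7.79 tilt -1.0 clk 43.92 F [-0.7 -0.5 -0.6] w 48.8
shift [-0.097 -0.022  0.204] turn 0.02 or half -35.98
```

send_rows --commands '[[42,[-0.08,0,0.07],0],[42,[-0.08,0,0.12],0],[42,[-0.08,0,0.17],0],[42,[-0.08,0,0.19],0],[42,[-0.08,0,0.19],0],[42,[-0.08,0,0.19],0],[52,[-0.08,0,0.19],0],[66,[-0.08,0,0.19],0],[66,[-0.08,0,0.19],0],[66,[-0.08,0,0.19],0]]'

```text
clock: 44.75
eef_pos: [431.9, -257.5, 19.1]
orientation: [-0.0, 0.754, 0.657, -0.0]
contact_force: [0.1, -0.5, 0.4]
width: 0.768
finger_force: 0.0
```

send_rows --commands '[[66,[0,0,-0.2],0],[66,[0,0,-0.6],0],[66,[0,0,-1.2],0],[66,[0,0,-2],0],[66,[0,-0.3,-2.8],0],[85,[-0.5,-0.6,-3.5],0],[85,[-1.2,-1,-3.8],0],[85,[-2,-1,-4],0],[85,[-2.7,-1,-4],0],[85,[-2.7,-1,-4],0]]'

```text
clock: 45.58
eef_pos: [377.3, -363.3, 181.6]
orientation: [0.002, 0.755, 0.656, -0.001]
contact_force: [0.6, 0.4, -0.3]
width: 0.995
finger_force: 0.0
```

Run:
```python
from h import *
np.set_printoptions(precision=1,suppress=True)
plan([431.5,-258.4,19.5],-7.9)
C=np.array([451.5,-296.5]);a=np.radians(-7.9);E=np.array([[np.cos(a),np.sin(a)],[-np.sin(a),np.cos(a)]])
for n in ('wrist','top'):
  w=snap(n)
  for r in ctrl.outline_of('offcut_1',w)[:4]:
    c=max(cv2.findContours(r['pixels'].astype(np.uint8),0,1)[0],key=cv2.contourArea)[:,0]
    z=34 
    m=cv2.minAreaRect(np.array([atz(w,*x,z)[:2] for x in c],np.float32)); print(n,round(r['confidence'],2),np.round(r['box']),np.round(m[0]),np.round(m[1]),round(m[2],1),'bed',E@(np.array(m[0])-C),w['image'][r['pixels']].mean(0))
  print(pin(w,'bed'),pin(w,'mark'),pin(w,'cover'))
for n in ('top','side'): spotoff(n)
```

```text
cur [ 377.3 -363.3  181.6] yang -8.01 tilt -1.0 clk 45.58 F [ 0.6  0.4 -0.3] w 85.0
shift [2.8 1.  4. ] turn -0.02 or half 35.98
wrist 0.82 [281.  89.  30.  66.] [ 420. -318.] [59. 25.] 82.0 bed [-28.1 -25.8] [77.4 62.7 51.8]
wrist 0.67 [271.  10.  65.  73.] [ 431. -257.] [50. 53.] 82.0 bed [-25.5  36.2] [183.5 156.2 115.8]
[] [] []
top 0.69 [321. 209.  18.  18.] [ 433. -257.] [54. 50.] 88.5 bed [-24.  37.] [188.8 160.1 120.4]
top 0.53 [342. 220.  15.   7.] [ 422. -321.] [59. 23.] 84.7 bed [-25.9 -28.4] [66.7 56.  47.7]
[(339.0, 212.8, 0.78)] [(274.8, 160.3, 0.98)] [(267.2, 206.1, 0.72), (306.2, 192.7, 0.56)]
mark [(273.4, 159.9, 0.98), (328.6, 217.7, 0.62)] reds [([46.9, 210.4], 80), ([35.4, 229.9], 14)]
mark [(242.0, 185.3, 0.91)] reds [([123.0, 345.6], 319), ([134.0, 379.2], 60)]
```

Run:
```python
from h import *
np.set_printoptions(precision=1,suppress=True)
t=snap('top')
for q in ['offcut_1']: print([(np.round(r['box']),r['confidence']) for r in ctrl.find_in(q,t)])
im=cv2.cvtColor(t['image'],cv2.COLOR_RGB2GRAY)
for box in [(400,210,40,40),(455,140,22,40)]:
    x,y,w,h=box; m=(im[y:y+h,x:x+w]<75).astype(np.uint8)
    k,l,s,c=cv2.connectedComponentsWithStats(m)
    for i in range(1,k):
        if s[i,4]>25:
            p=np.argwhere(l==i)[:,::-1]+[x,y]
            print(s[i],c[i]+[x,y],cv2.minAreaRect(np.array([atz(t,*a,20)[:2] for a in p],np.float32)),t['image'][y:y+h,x:x+w][l==i].mean(0))
```

```text
[(array([338., 220.,  19.,   7.]), 0.59), (array([320., 209.,  21.,  19.]), 0.51)]
[  0   0  40  40 231] [415.7 223.7] ((396.1412658691406, -564.1553955078125), (169.5771026611328, 72.56383514404297), 58.11525344848633) [59.6 58.2 40. ]
[ 0 28 11 12 72] [403.2 245.2] ((346.6473388671875, -509.9704895019531), (33.65066146850586, 35.104881286621094), 88.28187561035156) [66.1 67.5 44.9]
[ 0  0 11  6 38] [458.7 141.5] ((681.5484619140625, -716.5517578125), (15.313055992126465, 41.713836669921875), 21.52588653564453) [62.7 60.1 55.1]
[ 4  9 14 23 92] [465.3 160. ] ((617.5580444335938, -733.9564819335938), (81.96540832519531, 15.900105476379395), 24.00954246520996) [66.6 46.7 31.3]
```

```bash
python3 -c "
from station import ctrl
print(ctrl.finish_job())"
```

```text
the job is handed in; nothing more can be done
None
```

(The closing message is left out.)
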